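# Tip the parcel tray and stack the cartons on the scale

## Task

Push down the pick-up end of the tipping tray until it is fully tipped, so that every carton slides out from under the guard to that end. Then build the shipment as one upright column in the middle of the scale: the red-taped carton from the table at the bottom, then any blue-taped ones, then any white yellow-taped ones, all centred on one another with their long sides along the scale's long side. Push the empty tray back level, and leave the other things on the counter alone.

Things in the scene. Friction and masses are not known exactly. Their poses are not given: they have to be found in the camera images.
- base_carton: closed brown carton with red tape along its top, 120 x 66 x 40 mm (its x, y, z), about 300 g; origin at the centre of its underside, x along the tape (the longer side), z up out of its top. It starts on the table, left of the scale
- medium_a: closed brown carton with blue tape along its top, 70 x 58 x 42 mm (its x, y, z), about 160 g; origin at the centre of its underside, x along the tape (the longer side), z up out of its top. It starts lying in the tray under the guard, with its x along the tray; may be absent
- medium_b: closed brown carton with blue tape along its top, 70 x 58 x 42 mm (its x, y, z), about 160 g; origin at the centre of its underside, x along the tape (the longer side), z up out of its top. It starts lying in the tray under the guard, with its x along the tray; may be absent
- small_a: closed white carton with yellow tape along its top, 64 x 50 x 36 mm (its x, y, z), about 110 g; origin at the centre of its underside, x along the tape (the longer side), z up out of its top. It starts lying in the tray under the guard, with its x along the tray; may be absent
- small_b: closed white carton with yellow tape along its top, 64 x 50 x 36 mm (its x, y, z), about 110 g; origin at the centre of its underside, x along the tape (the longer side), z up out of its top. It starts lying in the tray under the guard, with its x along the tray; may be absent
- tipper: fixed stand of the tipping tray: yellow posts and a yellow wire guard. Origin on the table under the hinge axis; x along the hinge axis, y along the tray towards the pick-up end, z up. The guard covers y = -176 to -8 mm, x = +-110 mm, its top 240 mm above the table; nothing can be picked through it. The hinge posts stand at x = +-105 mm, y = +-20 mm and are 128 mm high
- tray (a joint): angle of the rocking tray about its hinge at mid-length: 0 = level (its stop), grows as the pick-up end goes down, stop at 0.40 rad. Friction (about 0.35 N m) holds it where it is left when empty; a push of 3 to 8 N on a tab rocks it. Smooth blue-and-aluminium tray, slippery: cartons slide by themselves once it is tipped some 0.25 rad or more
- tray_mid (a point): middle of the tray's floor, on the hinge axis 115 mm above the table; moves with the tray, axes as the tipper's at level: y along the tray to the pick-up end, z out of the floor. Inside, the floor runs y = +-165 mm; two lanes 64 mm wide centred on x = +-47 mm; the middle kerb is 30 mm wide and the side kerbs 8 mm, all 10 mm high; the end walls are 7 mm thick and 28 mm high
- near_tab (a point): top of the red tab at the pick-up end, 195 mm from the hinge along the tray's y, level with the floor; the tab is 100 mm wide (x), 6 mm thick, and reaches from 172 to 215 mm from the hinge. About 39 mm above the table when fully tipped
- far_tab (a point): top of the red tab at the other end, beyond the guard, 227 mm from the hinge (tray y = -227 mm); the tab is 100 mm wide, 6 mm thick, and reaches from 172 to 245 mm from the hinge. Pushed down, it brings the tray back level
- scale_top (a point): centre of the top of the fixed bench scale's steel plate (170 x 120 mm, 40 mm above the table); x along its longer side, away from the robot towards the low black display (30 mm high), z up
- tape_roll: bystander: amber tape roll, ring 100 mm outside, 48 mm high; origin at the centre of its underside; leave alone
- tape_roll_red: bystander: red tape roll, ring 90 mm outside, 25 mm high; origin at the centre of its underside; leave alone
- phone: bystander: black phone, 150 x 72 x 10 mm; origin at the centre of its underside; leave alone
- label_pad: bystander: white label pad, 100 x 70 x 20 mm; origin at the centre of its underside; leave alone
- staple_box: bystander: yellow box of staples, 90 x 50 x 45 mm; origin at the centre of its underside; leave alone
- tape_gun: bystander: green tape gun, 130 x 50 mm, 77 mm high; origin at the centre of its underside; leave alone

How it is judged (in metres and radians):
On the way:
1. the tray is tipped and all its cartons lie at the pick-up end (value of joint tray above 0.33 rad and y of each of medium_a, medium_b, small_a, small_b in the frame of tray_mid above 0.02 m and z of each of medium_a, medium_b, small_a, small_b in the frame of tray_mid below 0.02 m), for 0.2 s.
At the end, for the whole second after the job is handed in: Red-taped carton flat on the scale, within 20 mm of its centre and 8 degrees of its long side; every other carton present upright in one column on it, within 15 mm and 8 degrees, whites above blues; all released and at rest; tray level (below 0.05 rad) (value of joint tray below 0.05 rad and horizontal distance between base_carton and scale_top below 0.02 m and angle between the x axis of base_carton and the x axis of scale_top, either way round below 0.14 rad and z of base_carton in the frame of scale_top between -0.006 and 0.006 m and horizontal distance between each of medium_a, medium_b, small_a, small_b and base_carton below 0.015 m and angle between the x axis of each of medium_a, medium_b, small_a, small_b and the x axis of base_carton, either way round below 0.14 rad and z of each of medium_a, medium_b, small_a, small_b in the frame of base_carton above 0.03 m and z of each of small_a, small_b in the frame of medium_a above 0.02 m and z of each of small_a, small_b in the frame of medium_b above 0.02 m and angle between each of base_carton, medium_a, medium_b, small_a, small_b's own z axis and vertical below 0.08 rad and linear speed of each of base_carton, medium_a, medium_b, small_a, small_b below 0.02 m/s and contact force between the fingers and base_carton below 0.1 N and contact force between the fingers and medium_a below 0.1 N and contact force between the fingers and medium_b below 0.1 N and contact force between the fingers and small_a below 0.1 N and contact force between the fingers and small_b below 0.1 N); the robot touches nothing.
It fails at once if a bystander is shoved more than 40 mm (distance of any of tape_roll, tape_roll_red, phone, label_pad, staple_box, tape_gun from where it was at the start of the episode above 0.04 m).
Of medium_a, medium_b, small_a, small_b only 2 to 4 are there at a start; the rules pass over those that are not, and their reading is None.
At some moment in a run one of base_carton may be knocked a few centimetres aside while the robot is not near it.
Once in a run the grip may slacken for a moment while it holds something.
It also fails if it takes over 210 s, if anything falls off the work surface, if the arm or the gripper's body presses on something with over 40 N, if the wrist force passes 120 N, or if a joint passes its speed limit or range.

## Robot

A 6-joint arm with a two-finger parallel gripper is mounted at the origin on the work surface. World frame = base frame: x ahead of the robot, y to its left, z up, the work surface at z = 0. Lengths are in m, angles in degrees, forces in N, time in s.
With the tool pointing down it reaches from about 0.25 to 0.725 m from the base axis. Payload 9.7 kg.
Tool frame: the origin (TCP) lies midway between the tips of the shut fingers; the grasp point (between the pads) lies 19 mm behind it (grip_point_offset is the distance from the TCP to the grasp point, in m); y points along the fingers, z is the direction in which the jaws open and shut, and the axes are right-handed (so a half turn about y gives the same grasp; the last joint's range is limited). The gripper opens to 85 mm and grips with 20 to 120 N. Pads are 22 mm wide; open, the fingers measure 114 mm over their backs; the gripper's body (76 mm by 85 mm) begins 54 mm behind the grasp point. The pads swing forward as they close: fully open they stand 13 mm farther back than shut.
Start: joints at [-65.604, 4.979, 10.078, 95.1, 0, 90], TCP at [0.227, -0.501, 0.231] pointing down, gripper open.
Joint ranges: [-179.16, 179.16], [-48.56, 103.87], [-65.8, 70.77], [-126.05, 130.52], [-82.76, 87.17], [-180, 180]. Speed limits (degrees/s): [127.2, 127.2, 147.25, 180, 180, 180].

## Interface

Orientations are given as [roll, pitch, yaw] about the fixed x, y, z axes, in that order (R = Rz(yaw) Ry(pitch) Rx(roll)).
In Python, from workcell import get_obs, camera, job_done, grip_point_offset gives the robot as it stands.
- The arm moves only by the tool move_arm, never from a script. Its argument "deltas" is a list that holds one entry, the list of rows, each a list of 4 numbers: the shift along the tool's x, y, z in m, then the turn about the tool's y in degrees. A call has 1 to 5 rows; each row is the pose to reach, as a shift and turn from the pose commanded when the call began, along the tool's axes at that moment; what a row does not reach only later rows make up. A row lasts 1/10 s, in which the tool goes at most 50 mm and 8.59 degrees, less where a joint would pass 70% of its speed; a pose out of reach is approached as far as the arm can. A call with a gripper value outside its range is refused whole. "claw" is the finger opening in m, from 0 to 0.0854, set as the call begins (left out, the last holds). The fingers move at their own pace and stop on an object; "newtons" is the grip in N (left out, the last holds). Time passes only in rows, so rows that repeat a pose let the fingers close. It gives the time, the measured TCP pose, the force and the opening at its end, in the units of the state.
- get_obs(): the state, without advancing time (a new reading comes with each control period).
- camera(name): name is "scene" or "top" or "wrist"; returns a dict with "color" (384x512x3 uint8, blue, green, red), "range_z" (384x512 float32, m along the optical axis (not along the pixel's ray), 0 where there is no reading), "fx", "fy", "cx", "cy" (pixels), "T" (4x4, takes a point from camera to world coordinates). Camera axes: x right, y down, z forward; pixel columns grow to the right and rows downward; lengths in m; the calibration is good to about 2 mm. A picture is of the moment at which its call begins.
- job_done(): hands the job in, once; it reports no verdict.
The state is a dict: "time": time; "q": joint angles; "qd": joint speeds; "joint_efforts": joint torques, N m; "ee_pos": TCP position; "tcp_rot": TCP orientation; "wrist_force": force on the tool from outside, world axes, zero at the start; "torque": the same for the moment, N m; "opening": finger opening in m.
Only numpy, scipy, OpenCV 4.12 (cv2) and the standard library are available. Lean on these libraries where they do the work, as an engineer would, in place of code of your own. Each camera call takes 0.05 s, during which the arm holds its last target. There are 200 camera calls.

## Working session

There is one attempt and no reset: what is moved stays moved. The work goes in short steps, Python scripts to look and compute and a tool call to move; the robot and the scene stay as the last step left them, time stands still between calls to the robot, and variables do not carry over. Pictures are saved under pics/ and viewed, about 12 in all and at most 16, crops included, and the job is handed in when it is done.

Besides the shell and the picture viewer there is one more tool, called after ">>>" as a command line: name --argument value ..., lists and objects as JSON in quotes. move_arm: Moves the arm, as the interface text tells. Its arguments: {"type":"object","properties":{"deltas":{"type":"array"},"claw":{"type":"number"},"newtons":{"type":"number"}},"required":["deltas"]}

```bash
ls; mkdir -p pics
python3 - <<'E'
from workcell import *
import cv2,numpy as np
print(get_obs(),grip_point_offset)
for n in("scene","top"):
    c=camera(n);cv2.imwrite(f"pics/{n}0.png",c["color"]);np.savez(f"{n}0.npz",**c);print(n,c["T"].round(3).tolist(),c["fx"],c["cx"],c["cy"])
a=cv2.imread("pics/scene0.png");b=cv2.imread("pics/top0.png")
E
```

```text
pics
{'time': 0.0, 'q': array([-6.56036636e+01,  5.00989376e+00,  1.00333202e+01,  9.50976438e+01,
        1.46073890e-03,  8.99978876e+01]), 'qd': array([ 0.00814032, -0.07689229, -0.0430671 , -0.03220835,  0.03654245,
        0.09616252]), 'joint_efforts': array([ 3.67291532e-04, -5.20396578e+01,  4.64797139e+01,  1.63299171e-02,
        2.14728834e-04,  7.60039818e-07]), 'ee_pos': array([ 0.22708973, -0.50068405,  0.23058447]), 'tcp_rot': array([-9.00742173e+01,  1.46347395e-03, -1.55601553e+02]), 'wrist_force': array([-0.88562284, -0.04115556, -0.20862707]), 'torque': array([-0.03100132, -0.00101925,  0.00797488]), 'opening': 0.08550367527477358} 0.0187
scene [[-0.773, 0.398, -0.494, 1.175], [0.635, 0.494, -0.594, 0.81], [0.007, -0.773, -0.634, 0.921], [0.0, 0.0, 0.0, 1.0]] 388.7760603953145 257.34811098246723 194.4573953502527
top [[0.023, -0.997, 0.067, 0.422], [-0.999, -0.021, 0.023, 0.005], [-0.022, -0.067, -0.997, 1.342], [0.0, 0.0, 0.0, 1.0]] 426.82635882570605 254.96350322319597 188.65254069701976
```

View pics/scene0.png

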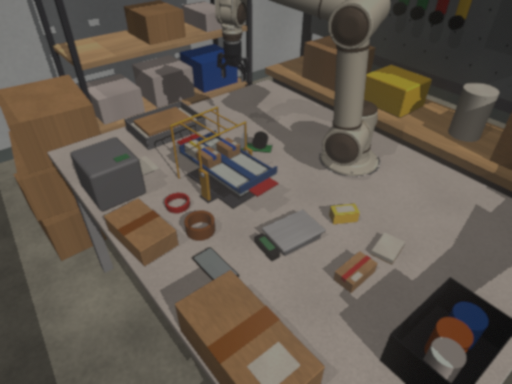

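View pics/top0.png

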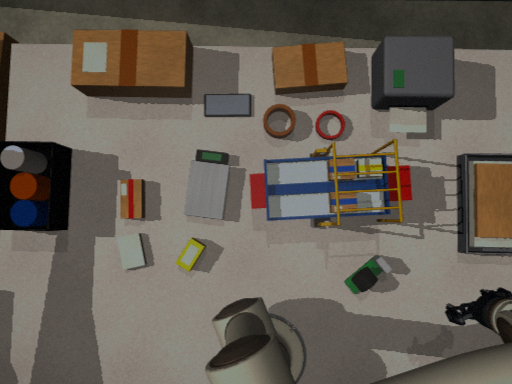

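The pictures show the scale at top-view (207,190), base carton at (131,199), near tab at (258,190), far tab at (404,183) beyond the guard, and cartons under the guard (345–375, 165–205).

```bash
cat > h.py <<'E'
import numpy as np,cv2
def cloud(c):
    v,u=np.mgrid[0:384,0:512];z=c["range_z"]
    P=np.stack([(u-c["cx"])/c["fx"]*z,(v-c["cy"])/c["fy"]*z,z],-1)
    return P@c["T"][:3,:3].T+c["T"][:3,3]
def rect(P2):  # min area rect in mm -> centre, (long,short), yaw of long side deg
    (x,y),(w,h),a=cv2.minAreaRect((P2*1000).astype(np.float32))
    if w<h: w,h,a=h,w,a+90
    return round(x,1),round(y,1),round(w,1),round(h,1),round((a+90)%180-90,1)
def blob(m,uv):
    n,l=cv2.connectedComponents(cv2.morphologyEx(m.astype(np.uint8),cv2.MORPH_OPEN,np.ones((2,2))))
    return l==l[uv[1],uv[0]]
E
python3 - <<'E'
from h import *
c=dict(np.load("top0.npz"));W=cloud(c);z=W[...,2];ok=c["range_z"]>0
hsv=cv2.cvtColor(c["color"],cv2.COLOR_BGR2HSV)
red=((hsv[...,0]<8)|(hsv[...,0]>172))&(hsv[...,1]>150)&(hsv[...,2]>70)
for n,uv,m in [("scale",(207,195),(abs(z-.04)<.012)&ok),("base",(131,195),(abs(z-.04)<.015)&ok),("near",(258,190),red),("far",(406,183),red),
 ("redtape",(131,200),red)]:
    b=blob(m,uv);print(n,b.sum(),rect(W[b][:,:2]),np.median(z[b]).round(4), W[b][:,:2].mean(0).round(4))
print("floor",np.median(z[195:210,285:310]), z[300,120])
# other things heights near tray: end wall etc
E
python3 -c "
import cv2
a=cv2.imread('pics/top0.png')[120:260,230:430];cv2.imwrite('pics/c0.png',cv2.resize(a,None,fx=4,fy=4,interpolation=2))"
```

```text
scale 2166 (502.1, 122.4, 249.4, 185.3, 83.9) 0.0388 [0.5014 0.1829]
base 861 (475.2, 233.6, 453.2, 118.4, -88.5) 0.0386 [0.4695 0.4141]
near 482 (483.0, 23.1, 123.8, 41.2, 3.5) 0.1142 [0.496  0.0236]
far 358 (505.0, -221.4, 473.2, 103.6, -81.6) 0.114 [ 0.5294 -0.4031]
redtape 190 (474.6, 219.0, 424.4, 117.3, -88.6) 0.0389 [0.4696 0.4137]
floor 0.11413849538590304 0.0010419522815299231
```

View pics/c0.png

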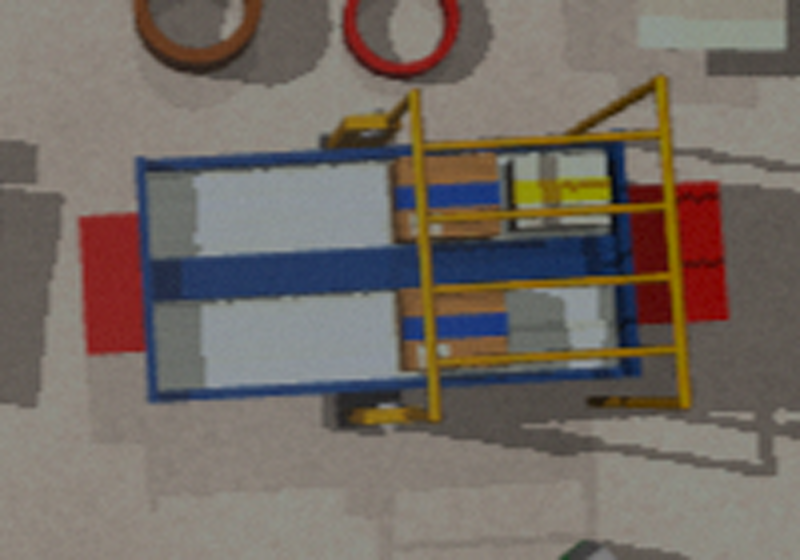

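```bash
cat >> h.py <<'E'
from scipy.spatial.transform import Rotation as Ro
def plan(*wps,start=None):
    """wps: (x,y,z,yaw) world m/deg; prints one call (repeat-row delta, rows) per line"""
    if start is None:
        from workcell import get_obs
        o=get_obs();p=np.array(o["ee_pos"]);yaw=o["tcp_rot"][2]
        print("t",round(o["time"],1),"at",p.round(4),o["tcp_rot"].round(1),"F",o["wrist_force"].round(1),"open",round(o["opening"],4),"q",o["q"].round(0))
    else: p=np.array(start[:3]);yaw=start[3]
    for w in wps:
        t=np.array(w[:3]);dy=(w[3]-yaw+180)%360-180
        n=max(int(np.ceil(np.linalg.norm(t-p)/.048)),int(np.ceil(abs(dy)/8.4)),1)
        k=int(np.ceil(n/5));p0=p.copy();y0=yaw
        for i in range(1,k+1):
            tgt=p0+(t-p0)*i/k;ty=y0+dy*i/k
            R=Ro.from_euler("xyz",[-90,0,yaw],degrees=True)
            d=R.inv().apply(tgt-p).round(4);a=round(yaw-ty,1)
            print([*d.tolist(),a],"x",int(np.ceil(n/k))+(i==k))
            p=p+R.apply(d);yaw-=a
        print("   ->",p.round(3),round(yaw,1))
E
python3 - <<'E'
from h import *
c=dict(np.load("top0.npz"));W=cloud(c);z=W[...,2];ok=c["range_z"]>0
hsv=cv2.cvtColor(c["color"],cv2.COLOR_BGR2HSV)
red=((hsv[...,0]<8)|(hsv[...,0]>172))&(hsv[...,1]>150)&(hsv[...,2]>70)
def win(m,u0,u1,v0,v1):
    k=np.zeros_like(m);k[v0:v1,u0:u1]=m[v0:v1,u0:u1]
    return cv2.erode(k.astype(np.uint8),np.ones((3,3)))>0
for n,m,w in [("scale",abs(z-.04)<.006,(175,235,162,235)),("base",abs(z-.04)<.012,(110,155,165,230)),("tape",red,(110,155,165,230)),("near",red&(abs(z-.114)<.02),(240,275,160,220)),("far",red&(abs(z-.114)<.02),(380,425,150,215)),("redroll",red,(310,350,100,145)),("tray",abs(z-.115)<.035,(255,400,150,230))]:
    b=win(m&ok,*w);print(n,b.sum(),rect(W[b][:,:2]),np.median(z[b]).round(4))
plan((.227,-.5,.30,-155.6),(.36,-.2,.30,-120),(.497,.025,.20,-86.5),(.497,.025,.125,-86.5))
E
```

```text
scale 1354 (504.2, 186.2, 161.9, 113.7, -5.8) 0.0391
base 719 (472.8, 418.9, 111.9, 62.2, 2.0) 0.0388
tape 98 (472.8, 418.9, 111.5, 9.7, 4.3) 0.0391
near 355 (499.4, 27.0, 91.1, 34.5, 4.2) 0.1141
far 362 (529.7, -378.4, 90.7, 57.5, 4.5) 0.1145
redroll 30 (715.5, -191.6, 77.5, 72.7, -38.3) 0.0237
tray 5240 (510.8, -168.8, 400.7, 211.8, -88.7) 0.1157
t 0.1 at [ 0.2271 -0.5007  0.2307] [ -90.1   -0.  -155.6] F [-0.4 -0.  -0.2] open 0.0852 q [-66.   5.  10.  95.  -0.  90.]
[-0.0002, -0.0693, -0.0007, np.float64(-0.0)] x 3
   -> [ 0.227 -0.5    0.3  ] -155.6
[-0.1225, -0.0, -0.1091, np.float64(-17.8)] x 4
[-0.1501, -0.0, -0.0665, np.float64(-17.8)] x 5
   -> [ 0.36 -0.2   0.3 ] -120.0
[-0.1317, 0.05, 0.0031, np.float64(-16.8)] x 3
[-0.1251, 0.05, 0.041, np.float64(-16.7)] x 4
   -> [0.497 0.025 0.2  ] -86.5
[-0.0, 0.075, -0.0, np.float64(-0.0)] x 3
   -> [0.497 0.025 0.125] -86.5
```

>>> move_arm --deltas '[[[0, -0.07, 0, 0], [0, -0.07, 0, 0], [0, -0.07, 0, 0]]]' --claw 0

```text
time: 0.4
ee_pos: [0.2274, -0.5014, 0.3042]
tcp_rot: [-89.8, 0.0, -155.6]
wrist_force: [1.0, -0.5, 0.4]
opening: 0.044
```

>>> move_arm --deltas '[[[-0.1225, 0, -0.109, -17.8], [-0.1225, 0, -0.109, -17.8], [-0.1225, 0, -0.109, -17.8], [-0.1225, 0, -0.109, -17.8], [-0.1225, 0, -0.109, -17.8]]]'

```text
time: 0.9
ee_pos: [0.2944, -0.3495, 0.3011]
tcp_rot: [-90.0, 0.0, -137.7]
wrist_force: [-0.2, 0.0, 0.1]
opening: 0.0001
```

>>> move_arm --deltas '[[[-0.15, 0, -0.0665, -17.8], [-0.15, 0, -0.0665, -17.8], [-0.15, 0, -0.0665, -17.8], [-0.15, 0, -0.0665, -17.8], [-0.15, 0, -0.0665, -17.8]]]'

```text
time: 1.4
ee_pos: [0.3609, -0.2004, 0.3008]
tcp_rot: [-90.0, -0.0, -119.9]
wrist_force: [0.1, 0.3, -0.6]
opening: 0.0004
```

>>> move_arm --deltas '[[[-0.132, 0.05, 0.003, -17], [-0.132, 0.05, 0.003, -17], [-0.132, 0.05, 0.003, -17], [-0.132, 0.05, 0.003, -17]]]'

```text
time: 1.8
ee_pos: [0.4298, -0.0869, 0.2482]
tcp_rot: [-90.2, 0.0, -102.9]
wrist_force: [-0.8, -0.4, -0.2]
opening: 0.0
```

>>> move_arm --deltas '[[[-0.125, 0.05, 0.043, -17], [-0.125, 0.05, 0.043, -17], [-0.125, 0.05, 0.043, -17], [-0.125, 0.05, 0.043, -17]]]'

```text
time: 2.2
ee_pos: [0.5, 0.0247, 0.1981]
tcp_rot: [-90.2, 0.0, -85.9]
wrist_force: [-0.7, -0.6, -0.3]
opening: 0.0003
```

Run:
```python
from h import *
plan((.4994,.027,.125,-86),(.4994,.027,.06,-86),(.4994,.025,.042,-86))
```

```text
t 2.2 at [0.5    0.0247 0.1981] [-90.2   0.  -85.9] F [-0.7 -0.6 -0.3] open 0.0003 q [ 3. -2. -1. 91.  0. 89.]
[-0.0023, 0.0731, -0.0004, np.float64(0.1)] x 3
   -> [0.499 0.027 0.125] -86.0
[-0.0, 0.065, -0.0, np.float64(-0.0)] x 3
   -> [0.499 0.027 0.06 ] -86.0
[0.002, 0.018, -0.0001, np.float64(-0.0)] x 2
   -> [0.499 0.025 0.042] -86.0
```

>>> move_arm --deltas '[[[-0.002, 0.04, 0, 0], [-0.002, 0.073, 0, 0], [-0.002, 0.073, 0, 0]]]'

```text
time: 2.5
ee_pos: [0.4966, 0.0237, 0.1242]
tcp_rot: [-90.4, -0.0, -86.1]
wrist_force: [0.3, -0.3, 0.7]
opening: 0.0
```

>>> move_arm --deltas '[[[0, 0.012, 0, 0], [0, 0.024, 0, 0], [0, 0.036, 0, 0], [0, 0.048, 0, 0], [0, 0.06, 0, 0]]]'

```text
time: 3.0
ee_pos: [0.499, 0.0259, 0.0679]
tcp_rot: [-89.9, -0.0, -86.0]
wrist_force: [-0.1, -0.8, 4.4]
opening: 0.0002
```

>>> move_arm --deltas '[[[0.001, 0.007, 0, 0], [0.001, 0.014, 0, 0], [0.002, 0.021, 0, 0], [0.002, 0.021, 0, 0]]]'

```text
time: 3.4
ee_pos: [0.4982, 0.024, 0.0461]
tcp_rot: [-90.1, 0.0, -86.0]
wrist_force: [-0.8, 0.1, 0.1]
opening: 0.0
```

Run:
```python
from workcell import *
import cv2,numpy as np
print(get_obs()["wrist_force"],get_obs()["ee_pos"])
c=camera("scene");cv2.imwrite("pics/s1.png",cv2.resize(c["color"][90:260,130:350],None,fx=3,fy=3))
```

```text
[-0.77371391  0.06184576  0.08385692] [0.49821893 0.02395818 0.04612017]
```

View pics/s1.png

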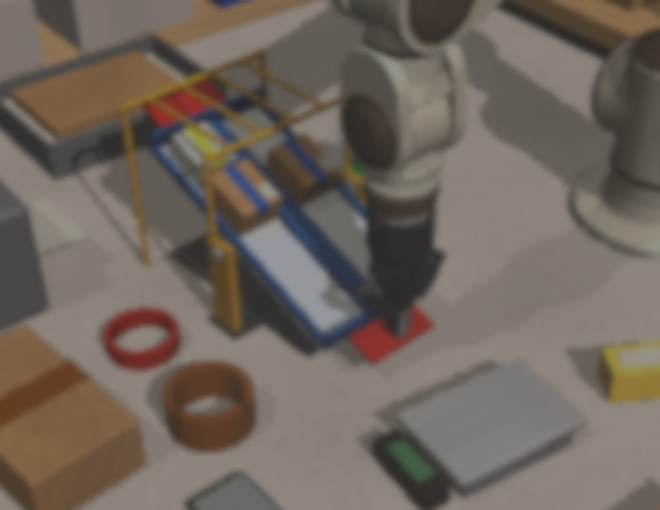

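The tray is nearly tipped and the cartons have just begun sliding; push the remaining few mm and dwell.

>>> move_arm --deltas '[[[0, 0.004, 0, 0], [0, 0.008, 0, 0], [0, 0.01, 0, 0], [0, 0.01, 0, 0], [0, 0.01, 0, 0]]]'

```text
time: 3.95
ee_pos: [0.4992, 0.0241, 0.0381]
tcp_rot: [-89.9, 0.0, -86.0]
wrist_force: [-1.8, 1.7, 8.3]
opening: -0.0004
```

>>> move_arm --deltas '[[[0, 0, 0, 0], [0, 0, 0, 0], [0, 0, 0, 0], [0, 0, 0, 0], [0, 0, 0, 0]]]'

```text
time: 4.45
ee_pos: [0.4992, 0.0241, 0.0381]
tcp_rot: [-89.9, 0.0, -86.0]
wrist_force: [-1.7, 0.9, 8.2]
opening: -0.0002
```

>>> move_arm --deltas '[[[0, 0, 0, 0], [0, 0, 0, 0], [0, 0, 0, 0], [0, 0, 0, 0], [0, 0, 0, 0]]]'

```text
time: 4.95
ee_pos: [0.4992, 0.0241, 0.0381]
tcp_rot: [-89.9, 0.0, -86.0]
wrist_force: [-1.9, 1.0, 8.4]
opening: -0.0004
```

Run:
```python
from workcell import *
import cv2,numpy as np
from h import *
c=camera("scene");cv2.imwrite("pics/s2.png",cv2.resize(c["color"][90:260,130:350],None,fx=3,fy=3))
# to base carton via height; yaw -> about 2 (mod 180 => tool x along world x)
plan((.498,.026,.16,-86),(.473,.41,.16,-178))
```

```text
t 5.0 at [0.4992 0.0241 0.0381] [-89.9   0.  -86. ] F [-1.5  0.8  8.4] open 0.0 q [  3.  -1. -18.  73.   0.  89.]
[-0.0019, -0.1219, -0.0011, np.float64(0.0)] x 4
   -> [0.498 0.026 0.16 ] -86.0
[-0.1283, -0.0, 0.0006, np.float64(30.7)] x 4
[-0.1106, -0.0, -0.0649, np.float64(30.6)] x 4
[-0.0622, -0.0, -0.1122, np.float64(30.7)] x 5
   -> [0.473 0.41  0.16 ] -178.0
```

View pics/s2.png

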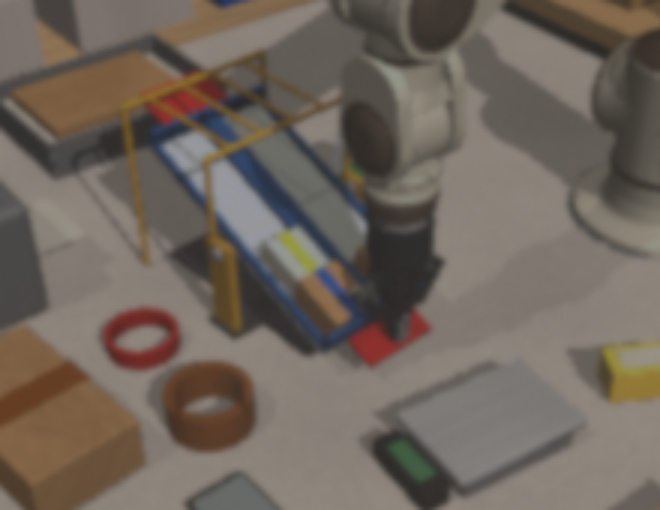

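Both blue cartons and the white one now lie at the low end (view ~ (310,280)). On to the base carton, turning toward yaw +2 (last joint in range).

Run:
```python
from h import *
plan((.498,.026,.16,-86),(.473,.40,.16,2.5),start=(.4992,.0241,.0381,-86))
```

```text
[-0.002, -0.1219, -0.0011, 0.0] x 4
   -> [0.498 0.026 0.16 ] -86.0
[-0.1249, 0.0, 0.0004, -29.5] x 4
[-0.1086, 0.0, 0.0619, -29.5] x 4
[-0.064, 0.0, 0.1073, -29.5] x 5
   -> [0.473 0.4   0.16 ] 2.5
```

>>> move_arm --deltas '[[[-0.002, -0.122, 0, 0], [-0.002, -0.122, 0, 0], [-0.002, -0.122, 0, 0]]]'

```text
time: 5.3
ee_pos: [0.4996, 0.0261, 0.1635]
tcp_rot: [-89.7, -0.0, -86.0]
wrist_force: [1.4, -0.3, -0.3]
opening: 0.0003
```

>>> move_arm --deltas '[[[-0.125, 0, 0, -29.5], [-0.125, 0, 0, -29.5], [-0.125, 0, 0, -29.5], [-0.125, 0, 0, -29.5]]]' --claw 0.085

```text
time: 5.7
ee_pos: [0.4894, 0.1535, 0.1587]
tcp_rot: [-90.0, 0.0, -56.0]
wrist_force: [-0.2, -0.1, -0.7]
opening: 0.0578
```

>>> move_arm --deltas '[[[-0.1086, 0, 0.062, -29.5], [-0.1086, 0, 0.062, -29.5], [-0.1086, 0, 0.062, -29.5], [-0.1086, 0, 0.062, -29.5]]]'

```text
time: 6.1
ee_pos: [0.481, 0.2784, 0.1583]
tcp_rot: [-90.0, 0.1, -26.5]
wrist_force: [0.5, -0.4, 0.7]
opening: 0.0848
```

>>> move_arm --deltas '[[[-0.064, 0, 0.107, -29.5], [-0.064, 0, 0.107, -29.5], [-0.064, 0, 0.107, -29.5], [-0.064, 0, 0.107, -29.5], [-0.064, 0, 0.107, -29.5]]]'

```text
time: 6.6
ee_pos: [0.4728, 0.4005, 0.1583]
tcp_rot: [-90.1, 0.1, 2.6]
wrist_force: [1.0, -0.3, 0.8]
opening: 0.0848
```

```bash
cat >> h.py <<'E'
def top(tag):
    from workcell import camera
    c=camera("top");W=cloud(c);c["W"]=W
    c["hsv"]=cv2.cvtColor(c["color"],cv2.COLOR_BGR2HSV)
    return c
def near(c,x,y,r,zlo,zhi,extra=True):
    W=c["W"];m=(np.hypot(W[...,0]-x,W[...,1]-y)<r)&(W[...,2]>zlo)&(W[...,2]<zhi)&extra
    m=cv2.erode(m.astype(np.uint8),np.ones((3,3)))>0
    n,l,s,_=cv2.connectedComponentsWithStats(m.astype(np.uint8))
    if n<2: return None
    b=l==1+np.argmax(s[1:,4]);P=W[b];return b.sum(),rect(P[:,:2]),np.median(P[:,2]).round(4)
E
python3 - <<'E'
from h import *
from workcell import camera
o=camera("wrist");cv2.imwrite("pics/w1.png",o["color"]);o["W"]=cloud(o)
print("wrist",near(o,.473,.419,.09,.028,.05));
print(o["T"].round(3).tolist())
c=top("");print("top",near(c,.473,.419,.09,.028,.05), near(c,.504,.186,.11,.033,.047))
hs=c["hsv"];red=((hs[...,0]<8)|(hs[...,0]>172))&(hs[...,1]>150)
plan()
E
```

```text
wrist (np.int64(10279), (472.1, 420.0, 120.2, 64.1, 2.6), np.float64(0.041))
[[-0.044, 0.947, 0.318, 0.391], [0.999, 0.042, 0.013, 0.397], [-0.001, 0.319, -0.948, 0.302], [0.0, 0.0, 0.0, 1.0]]
top (np.int64(291), (441.8, 416.9, 61.3, 49.0, -88.7), np.float64(0.0387)) (np.int64(1676), (504.6, 186.5, 162.8, 113.6, -5.8), np.float64(0.0388))
t 6.7 at [0.4732 0.3995 0.1589] [-90.    0.    2.4] F [ 0.3 -0.6 -0.2] open 0.0852 q [40. 14. 12. 88. -0. 38.]
```

View pics/w1.png

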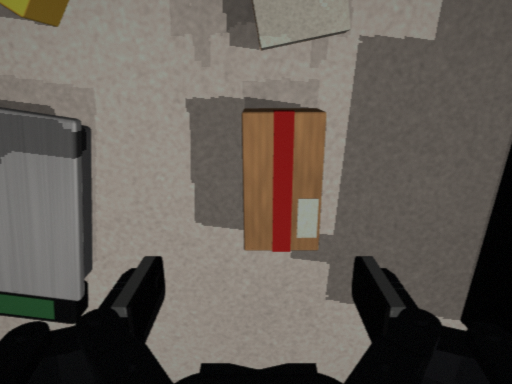

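The wrist view shows the red-taped carton at pixels (283,180), measured at (0.472,0.420), yaw 2.6°, size 120×64, top 41 mm: consistent. Grasp it.

Run:
```python
from h import *
plan((.472,.42,.158,2.6),(.472,.42,.008,2.6),(.472,.42,.12,2.6),(.5045,.1865,.12,-5.8),(.5045,.1865,.049,-5.8))
```

```text
t 6.7 at [0.4732 0.3995 0.1589] [-90.    0.    2.4] F [ 0.3 -0.6 -0.2] open 0.0852 q [40. 14. 12. 88. -0. 38.]
[-0.0004, 0.0009, 0.0205, np.float64(-0.2)] x 2
   -> [0.472 0.42  0.158] 2.6
[0.0, 0.15, 0.0, np.float64(-0.0)] x 5
   -> [0.472 0.42  0.008] 2.6
[0.0, -0.112, 0.0, np.float64(-0.0)] x 4
   -> [0.472 0.42  0.12 ] 2.6
[0.0221, 0.0, -0.2347, np.float64(8.4)] x 6
   -> [0.505 0.187 0.12 ] -5.8
[-0.0, 0.071, -0.0, np.float64(-0.0)] x 3
   -> [0.505 0.187 0.049] -5.8
```

>>> move_arm --deltas '[[[0, 0, 0.02, -0.2], [0, 0, 0.0205, -0.2], [0, 0.03, 0.0205, -0.2], [0, 0.07, 0.0205, -0.2], [0, 0.1, 0.0205, -0.2]]]'

```text
time: 7.2
ee_pos: [0.4722, 0.419, 0.0574]
tcp_rot: [-90.0, 0.0, 2.6]
wrist_force: [-0.4, 0.3, -0.6]
opening: 0.0849
```

>>> move_arm --deltas '[[[0, 0.025, 0, 0], [0, 0.045, 0, 0], [0, 0.051, 0, 0], [0, 0.051, 0, 0]]]'

```text
time: 7.6
ee_pos: [0.4722, 0.4193, 0.0078]
tcp_rot: [-90.1, 0.1, 2.6]
wrist_force: [0.3, -0.1, 0.8]
opening: 0.0846
```

>>> move_arm --deltas '[[[0, 0, 0, 0], [0, 0, 0, 0], [0, 0, 0, 0], [0, 0, 0, 0], [0, 0, 0, 0]]]' --claw 0.05 --newtons 60

```text
time: 8.1
ee_pos: [0.4732, 0.4207, 0.0102]
tcp_rot: [-89.9, -0.1, 2.7]
wrist_force: [-0.8, -2.5, 6.8]
opening: 0.0648
```

>>> move_arm --deltas '[[[0, -0.03, 0, 0], [0, -0.06, 0, 0], [0, -0.09, 0, 0], [0, -0.112, 0, 0], [0, -0.112, 0, 0]]]'

```text
time: 8.6
ee_pos: [0.4735, 0.4213, 0.1241]
tcp_rot: [-89.8, -0.3, 2.7]
wrist_force: [0.2, 1.6, -3.5]
opening: 0.0651
```

>>> move_arm --deltas '[[[0.004, 0, -0.04, 2], [0.008, 0, -0.08, 4], [0.0115, 0, -0.12, 4.2], [0.0115, 0, -0.12, 4.2]]]'

```text
time: 9.0
ee_pos: [0.4895, 0.2969, 0.1188]
tcp_rot: [-90.1, 0.1, -1.7]
wrist_force: [0.8, 1.5, -2.9]
opening: 0.0646
```

Run:
```python
from h import *
plan((.5045,.1865,.12,-5.8),(.5045,.1865,.049,-5.8))
```

```text
t 9.0 at [0.4895 0.2969 0.1188] [-90.1   0.1  -1.7] F [ 0.8  1.5 -2.9] open 0.0646 q [31.  7.  0. 83. -0. 33.]
[0.0183, -0.0012, -0.1099, np.float64(4.1)] x 4
   -> [0.504 0.186 0.12 ] -5.8
[0.0, 0.071, 0.0, np.float64(-0.0)] x 3
   -> [0.504 0.186 0.049] -5.8
```

>>> move_arm --deltas '[[[0.008, 0, -0.04, 2], [0.014, 0, -0.08, 4], [0.0183, 0, -0.11, 4.1], [0.0183, 0, -0.11, 4.1], [0.0183, 0, -0.11, 4.1]]]'

```text
time: 9.5
ee_pos: [0.5047, 0.1901, 0.1192]
tcp_rot: [-90.0, 0.1, -5.7]
wrist_force: [-0.3, 1.0, -2.5]
opening: 0.0649
```

>>> move_arm --deltas '[[[0, 0.02, 0, 0], [0, 0.04, 0, 0], [0, 0.055, 0, 0], [0, 0.064, 0, 0], [0, 0.064, 0, 0]]]'

```text
time: 10.0
ee_pos: [0.504, 0.1908, 0.0547]
tcp_rot: [-90.1, 0.1, -5.6]
wrist_force: [-0.1, 0.0, -3.4]
opening: 0.0653
```

Run:
```python
from h import *
from workcell import camera
o=camera("wrist");cv2.imwrite("pics/w2.png",o["color"]);o["W"]=cloud(o)
print("wrist",near(o,.504,.186,.09,.07,.10));
plan((.5045,.1865,.05,-5.8))
```

```text
wrist (np.int64(39159), (493.6, 191.6, 101.9, 91.5, -5.9), np.float64(0.0855))
t 10.1 at [0.5046 0.1908 0.0559] [-90.    0.   -5.6] F [ 1.   0.6 -2.6] open 0.0651 q [ 21.   4. -11.  76.   0.  26.]
[0.0003, 0.0059, -0.0043, np.float64(0.2)] x 2
   -> [0.504 0.187 0.05 ] -5.8
```

>>> move_arm --deltas '[[[0, 0.002, -0.0043, 0.2], [0, 0.005, -0.0043, 0.2], [0, 0.0065, -0.0043, 0.2], [0, 0.0065, -0.0043, 0.2]]]'

```text
time: 10.45
ee_pos: [0.5048, 0.1861, 0.0503]
tcp_rot: [-90.0, -0.0, -5.8]
wrist_force: [-0.1, -1.8, -1.5]
opening: 0.0646
```

>>> move_arm --deltas '[[[0, 0, 0, 0], [0, 0, 0, 0], [0, 0, 0, 0], [0, 0, 0, 0]]]' --claw 0.085

```text
time: 10.85
ee_pos: [0.5046, 0.1863, 0.0499]
tcp_rot: [-90.0, -0.0, -5.8]
wrist_force: [0.9, -0.5, -0.1]
opening: 0.0846
```

>>> move_arm --deltas '[[[0, -0.03, 0, 0], [0, -0.07, 0, 0], [0, -0.11, 0, 0], [0, -0.15, 0, 0], [0, -0.15, 0, 0]]]'

```text
time: 11.35
ee_pos: [0.5062, 0.1869, 0.2057]
tcp_rot: [-89.8, -0.4, -5.8]
wrist_force: [0.8, 0.4, -0.5]
opening: 0.0852
```

Run:
```python
from h import *
from workcell import camera
o=camera("wrist");o["W"]=cloud(o)
print("wrist",near(o,.504,.186,.09,.07,.10),"plate",near(o,.504,.186,.13,.034,.047));
H=np.array([.5139,-.166]);a=np.radians(4.3);ex=np.array([np.cos(a),np.sin(a)]);ey=np.array([-np.sin(a),np.cos(a)])
p=H+.10*ey
plan((p[0],p[1],.26,-85.7))
```

```text
wrist (np.int64(9878), (503.8, 186.0, 119.6, 64.3, -5.8), np.float64(0.081)) plate (np.int64(9109), (504.2, 187.1, 166.6, 117.4, -6.0), np.float64(0.0408))
t 11.4 at [0.5057 0.1867 0.2027] [-89.9  -0.3  -5.8] F [-0.2 -0.   0.1] open 0.085 q [20.  3.  4. 92.  0. 26.]
[0.0131, -0.0287, -0.1258, np.float64(39.9)] x 5
[0.0908, -0.0286, -0.088, np.float64(40.0)] x 6
   -> [ 0.506 -0.066  0.26 ] -85.7
```

>>> move_arm --deltas '[[[0.013, -0.029, -0.126, 40], [0.013, -0.029, -0.126, 40], [0.013, -0.029, -0.126, 40], [0.013, -0.029, -0.126, 40], [0.013, -0.029, -0.126, 40]]]'

```text
time: 11.9
ee_pos: [0.5045, 0.0584, 0.2277]
tcp_rot: [-90.0, 0.0, -46.3]
wrist_force: [0.2, -0.3, -1.4]
opening: 0.085
```

>>> move_arm --deltas '[[[0.09, -0.028, -0.088, 40], [0.09, -0.028, -0.088, 40], [0.09, -0.028, -0.088, 40], [0.09, -0.028, -0.088, 40], [0.09, -0.028, -0.088, 40]]]'

```text
time: 12.4
ee_pos: [0.5041, -0.0674, 0.2555]
tcp_rot: [-90.1, 0.0, -86.3]
wrist_force: [-0.8, 0.3, 0.3]
opening: 0.085
```

Run:
```python
from h import *
from workcell import camera
o=camera("wrist");cv2.imwrite("pics/w3.png",o["color"]);np.savez("w3.npz",**o);W=cloud(o)
H=np.array([.5139,-.166]);a=np.radians(4.3);ex=np.array([np.cos(a),np.sin(a)]);ey=np.array([-np.sin(a),np.cos(a)])
hs=cv2.cvtColor(o["color"],cv2.COLOR_BGR2HSV)
def tp(P,th):
    d=P[:,:2]-H;X=d@ex;Y=d@ey;Z=P[:,2]-.115
    return np.c_[X,Y*np.cos(th)-Z*np.sin(th),Y*np.sin(th)+Z*np.cos(th)]
# angle: fit from blue-free tray floor points in lane (between Y .02...07)
P=W[o["range_z"]>0];T=tp(P,.4)
f=(abs(abs(T[:,0])-.047)<.02)&(T[:,1]>-.1)&(T[:,1]<.12)&(abs(T[:,2])<.012)
d=(P[f][:,:2]-H)@ey;k=np.polyfit(d,P[f][:,2],1);print("floor",f.sum(),"angle",np.arctan(-k[0]),"z at hinge",k[1])
ww=tp(W.reshape(-1,3),.4).reshape(W.shape);np.save("ww.npy",ww)
for s in(-1,1):
  for nm,lo,hi in(("blue",.038,.047),("white",.031,.0385)):
    m=(abs(ww[...,0]-s*.047)<.04)&(ww[...,2]>lo)&(ww[...,2]<hi)&(ww[...,1]>.0)&(o["range_z"]>0)
    m=cv2.erode(m.astype(np.uint8),np.ones((3,3)))>0
    n,l,st,_=cv2.connectedComponentsWithStats(m.astype(np.uint8))
    for i in range(1,n):
      if st[i,4]>300: q=ww[l==i];print(s,nm,st[i],rect(q[:,:2]),np.median(q[:,2]).round(4))
plan()
```

```text
floor 12536 angle 0.3990652082885104 z at hinge 0.11637839388394007
-1 blue [ 180   96   64   78 4643] (-43.3, 129.9, 70.0, 56.2, -89.4) 0.0433
1 blue [ 280   95   65   79 4704] (46.3, 129.8, 69.9, 56.4, -89.8) 0.0434
1 white [ 287  173   56   71 1727] (47.7, 63.5, 62.2, 48.6, -89.1) 0.0372
t 12.4 at [ 0.5041 -0.067   0.2554] [-90.1   0.  -86.5] F [ 0.1 -0.5 -0.1] open 0.085 q [-8. -0.  8. 98.  0. 79.]
```

View pics/w3.png

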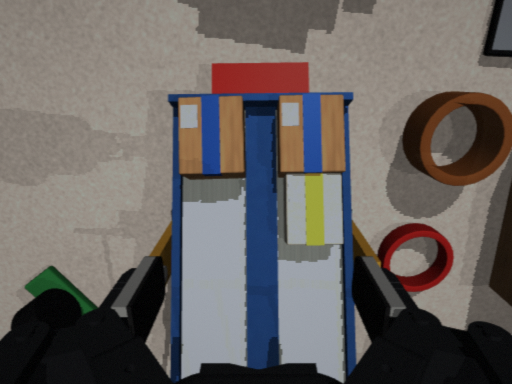

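The view shows both blue cartons at the end wall (211,134),(312,134) and the white one at (314,208). Pick the lone lane's blue carton first (pitched), set it down flat on the free table, then level the tray.

```bash
cat >> h.py <<'E'
H=np.array([.5139,-.166]);_a=np.radians(4.3);ex=np.array([np.cos(_a),np.sin(_a)]);ey=np.array([-np.sin(_a),np.cos(_a)])
E
python3 - <<'E'
from h import *
p=H-.0435*ex+.1314*ey;print(p)
plan((*p,.20,-85.7),(*p,.080,-85.7),(*p,.20,-85.7),(.47,.19,.24,-45),(.475,.40,.15,-5.8))
E
```

```text
[ 0.46067024 -0.03823145]
t 12.4 at [ 0.5041 -0.067   0.2554] [-90.1   0.  -86.5] F [ 0.1 -0.5 -0.1] open 0.085 q [-8. -0.  8. 98.  0. 79.]
[-0.0313, 0.0554, -0.0416, np.float64(-0.8)] x 3
   -> [ 0.461 -0.038  0.2  ] -85.7
[-0.0, 0.12, 0.0, np.float64(0.0)] x 4
   -> [ 0.461 -0.038  0.08 ] -85.7
[-0.0, -0.12, 0.0, np.float64(0.0)] x 4
   -> [ 0.461 -0.038  0.2  ] -85.7
[-0.2269, -0.04, 0.0266, np.float64(-40.7)] x 6
   -> [0.47 0.19 0.24] -45.0
[-0.1448, 0.09, 0.1522, np.float64(-39.2)] x 6
   -> [0.475 0.4   0.15 ] -5.8
```

>>> move_arm --deltas '[[[-0.0313, 0.02, -0.0416, -0.8], [-0.0313, 0.0554, -0.0416, -0.8], [-0.0313, 0.0554, -0.0416, -0.8], [-0.0313, 0.09, -0.0416, -0.8], [-0.0313, 0.12, -0.0416, -0.8]]]' --claw 0.075

```text
time: 12.95
ee_pos: [0.4616, -0.0383, 0.1371]
tcp_rot: [-89.9, -0.0, -84.9]
wrist_force: [0.5, 0.3, -0.1]
opening: 0.0751
```

>>> move_arm --deltas '[[[0, 0.025, 0, 0], [0, 0.045, 0, 0], [0, 0.055, 0, 0], [0, 0.055, 0, 0]]]'

```text
time: 13.35
ee_pos: [0.4606, -0.0383, 0.0814]
tcp_rot: [-90.1, 0.0, -85.0]
wrist_force: [-0.3, -0.4, 0.3]
opening: 0.0748
```

>>> move_arm --deltas '[[[0, 0, 0, 0], [0, 0, 0, 0], [0, 0, 0, 0], [0, 0, 0, 0], [0, 0, 0, 0]]]' --claw 0.04 --newtons 50

```text
time: 13.85
ee_pos: [0.4602, -0.0382, 0.0835]
tcp_rot: [-90.0, -0.0, -85.0]
wrist_force: [-7.3, 1.1, 5.3]
opening: 0.0572
```

>>> move_arm --deltas '[[[0, -0.03, 0, 0], [0, -0.06, 0, 0], [0, -0.09, 0, 0], [0, -0.12, 0, 0], [0, -0.12, 0, 0]]]'

```text
time: 14.35
ee_pos: [0.4623, -0.0383, 0.2071]
tcp_rot: [-89.6, -0.1, -85.0]
wrist_force: [0.2, -0.3, -0.7]
opening: 0.0572
```

Run:
```python
from h import *
plan((.47,.19,.24,-45),(.475,.40,.15,-5.8))
```

```text
t 14.3 at [ 0.4623 -0.0383  0.2071] [-89.6  -0.1 -85. ] F [ 0.2 -0.3 -0.7] open 0.0572 q [-5. -8. -5. 92. -0. 80.]
[-0.2268, -0.0329, 0.0276, np.float64(-40.0)] x 6
   -> [0.47 0.19 0.24] -45.0
[-0.1449, 0.09, 0.152, np.float64(-39.2)] x 6
   -> [0.475 0.4   0.15 ] -5.8
```

>>> move_arm --deltas '[[[-0.045, -0.01, 0.006, -8], [-0.09, -0.02, 0.012, -16], [-0.135, -0.033, 0.018, -24], [-0.18, -0.033, 0.024, -32], [-0.22, -0.033, 0.0276, -40]]]'

```text
time: 14.85
ee_pos: [0.469, 0.1856, 0.2352]
tcp_rot: [-89.9, -0.0, -44.6]
wrist_force: [0.7, 0.0, -1.4]
opening: 0.0569
```

>>> move_arm --deltas '[[[-0.03, 0, 0.03, -8], [-0.06, 0, 0.06, -16], [-0.09, 0.02, 0.09, -24], [-0.12, 0.05, 0.12, -32], [-0.145, 0.09, 0.152, -39.2]]]'

```text
time: 15.35
ee_pos: [0.473, 0.3897, 0.1511]
tcp_rot: [-89.9, -0.1, -5.4]
wrist_force: [0.8, -1.0, -0.6]
opening: 0.057
```

Run:
```python
from h import *
plan((.475,.40,.05,-5.8),(.475,.40,.022,-5.8))
```

```text
t 15.3 at [0.473  0.3897 0.1511] [-89.9  -0.1  -5.4] F [ 0.8 -1.  -0.6] open 0.057 q [39. 13. 10. 87.  0. 45.]
[0.001, 0.1011, 0.0105, np.float64(0.4)] x 4
   -> [0.475 0.4   0.05 ] -5.8
[-0.0, 0.028, -0.0, np.float64(-0.0)] x 2
   -> [0.475 0.4   0.022] -5.8
```

>>> move_arm --deltas '[[[0.001, 0.03, 0.0105, 0.4], [0.001, 0.06, 0.0105, 0.4], [0.001, 0.09, 0.0105, 0.4], [0.001, 0.107, 0.0105, 0.4], [0.001, 0.112, 0.0105, 0.4]]]'

```text
time: 15.85
ee_pos: [0.4741, 0.3966, 0.0363]
tcp_rot: [-90.2, 0.2, -6.2]
wrist_force: [-0.8, 0.3, -1.3]
opening: 0.057
```

>>> move_arm --deltas '[[[0, 0.004, 0, 0], [0, 0.008, 0, 0], [0, 0.012, 0, 0], [0, 0.016, 0, 0], [0, 0.016, 0, 0]]]' --newtons 25

```text
time: 16.35
ee_pos: [0.4794, 0.3983, 0.0294]
tcp_rot: [-89.7, -0.6, -6.3]
wrist_force: [5.6, -8.0, 23.3]
opening: 0.0567
```

Run:
```python
from h import *
from workcell import camera
plan()
o=camera("scene");cv2.imwrite("pics/s3.png",cv2.resize(o["color"][170:320,270:450],None,fx=3,fy=3))
```

```text
t 16.4 at [0.4794 0.3983 0.0294] [-89.7  -0.6  -6.3] F [ 5.6 -8.  23.3] open 0.0567 q [40. 15. -1. 74. -0. 46.]
```

View pics/s3.png

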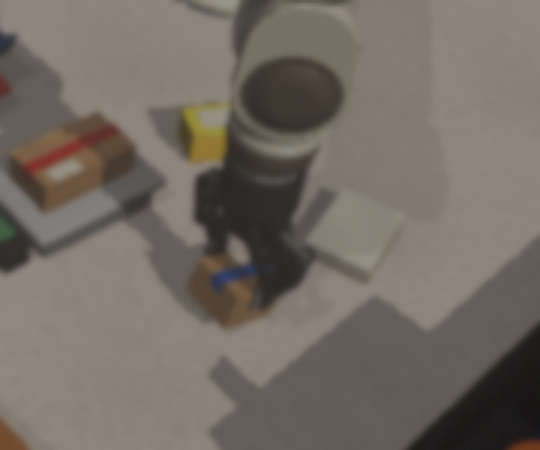

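The carton is still pitched in the grip with its lower edge on the table (23 N), so ease off and release so it settles flat.

>>> move_arm --deltas '[[[0, -0.006, 0, 0], [0, -0.008, 0, 0], [0, -0.008, 0, 0]]]'

```text
time: 16.7
ee_pos: [0.4754, 0.3977, 0.0316]
tcp_rot: [-90.0, -0.0, -6.2]
wrist_force: [-0.3, -0.2, -1.4]
opening: 0.0566
```

>>> move_arm --deltas '[[[0, 0, 0, 0], [0, 0, 0, 0], [0, 0, 0, 0], [0, 0, 0, 0]]]' --claw 0.075

```text
time: 17.1
ee_pos: [0.4751, 0.3974, 0.0308]
tcp_rot: [-90.0, 0.0, -6.2]
wrist_force: [-1.1, -0.5, -0.9]
opening: 0.0751
```

>>> move_arm --deltas '[[[0, -0.04, 0, 0], [0, -0.08, 0, 0], [0, -0.12, 0, 0], [0, -0.12, 0, 0]]]'

```text
time: 17.5
ee_pos: [0.4769, 0.3988, 0.1575]
tcp_rot: [-89.6, -0.4, -6.2]
wrist_force: [0.7, -0.1, 0.8]
opening: 0.0752
```

Run:
```python
from h import *
from workcell import camera
o=camera("wrist");o["W"]=cloud(o);cv2.imwrite("pics/w4.png",o["color"])
r=near(o,.477,.40,.09,.02,.06);print(r,np.ptp(o["W"][(np.hypot(o["W"][...,0]-r[1][0]/1e3,o["W"][...,1]-r[1][1]/1e3)<.02),2]))
x,y,_,_,w=r[1]
plan((x/1e3,y/1e3,.14,w),(x/1e3,y/1e3,.014,w))
```

```text
(np.int64(5434), (482.8, 395.7, 70.2, 56.1, -7.0), np.float64(0.043)) 0.19818170446772831
t 17.6 at [0.4763 0.3984 0.1543] [-89.8  -0.2  -6.2] F [-0.9  0.3 -0.1] open 0.0751 q [40. 14. 11. 87.  0. 46.]
[0.0068, 0.0143, -0.002, np.float64(0.8)] x 2
   -> [0.483 0.396 0.14 ] -7.0
[-0.0, 0.126, 0.0, np.float64(-0.0)] x 4
   -> [0.483 0.396 0.014] -7.0
```

>>> move_arm --deltas '[[[0.0068, 0.02, -0.002, 0.8], [0.0068, 0.05, -0.002, 0.8], [0.0068, 0.09, -0.002, 0.8], [0.0068, 0.125, -0.002, 0.8], [0.0068, 0.1405, -0.002, 0.8]]]'

```text
time: 18.05
ee_pos: [0.4796, 0.393, 0.0056]
tcp_rot: [-90.3, 0.3, -7.0]
wrist_force: [-0.4, -0.1, -0.5]
opening: 0.0746
```

>>> move_arm --deltas '[[[0, 0, 0, 0], [0, 0, 0, 0], [0, 0, 0, 0], [0, 0, 0, 0], [0, 0, 0, 0]]]' --claw 0.04 --newtons 50

```text
time: 18.55
ee_pos: [0.4822, 0.3951, 0.0116]
tcp_rot: [-89.9, -0.1, -7.0]
wrist_force: [-0.1, 0.0, -1.3]
opening: 0.0573
```

>>> move_arm --deltas '[[[0, -0.03, 0, 0], [0, -0.07, 0, 0], [0, -0.11, 0, 0], [0, -0.14, 0, 0], [0, -0.14, 0, 0]]]'

```text
time: 19.05
ee_pos: [0.4833, 0.396, 0.1565]
tcp_rot: [-89.7, -0.3, -7.0]
wrist_force: [0.0, -0.1, -1.4]
opening: 0.0574
```

Run:
```python
from h import *
from workcell import camera
c=top("");print("base",near(c,.504,.186,.08,.07,.10))
plan((.5038,.1858,.15,-5.8),(.5038,.1858,.10,-5.8))
```

```text
base (np.int64(739), (503.6, 185.2, 113.8, 60.2, -5.0), np.float64(0.079))
t 19.1 at [0.4827 0.3955 0.1535] [-89.8  -0.2  -7. ] F [-0.1 -0.2 -1.7] open 0.057 q [39. 14. 12. 87.  0. 46.]
[0.0465, 0.0035, -0.2055, np.float64(-1.2)] x 6
   -> [0.504 0.186 0.15 ] -5.8
[0.0, 0.05, -0.0, np.float64(-0.0)] x 3
   -> [0.504 0.186 0.1  ] -5.8
```

>>> move_arm --deltas '[[[0.009, 0, -0.04, -1.2], [0.018, 0, -0.08, -1.2], [0.027, 0, -0.12, -1.2], [0.036, 0, -0.16, -1.2], [0.0465, 0, -0.2055, -1.2]]]'

```text
time: 19.6
ee_pos: [0.5021, 0.1837, 0.149]
tcp_rot: [-90.0, 0.1, -5.8]
wrist_force: [1.4, -0.3, -0.4]
opening: 0.0574
```

>>> move_arm --deltas '[[[0, 0, 0, 0], [0, 0.02, 0, 0], [0, 0.04, 0, 0], [0, 0.05, 0, 0], [0, 0.05, 0, 0]]]'

```text
time: 20.1
ee_pos: [0.5016, 0.1849, 0.0983]
tcp_rot: [-90.1, 0.2, -5.8]
wrist_force: [0.2, 0.5, -0.8]
opening: 0.0572
```

Run:
```python
from h import *
plan((.5035,.1856,.0935,-5.8))
```

```text
t 20.1 at [0.5016 0.1849 0.0983] [-90.1   0.2  -5.8] F [ 0.2  0.5 -0.8] open 0.0572 q [20.  3. -7. 80.  0. 26.]
[0.0018, 0.0048, 0.0009, np.float64(0.0)] x 2
   -> [0.503 0.186 0.093] -5.8
```

>>> move_arm --deltas '[[[0.0018, 0.002, 0.001, 0], [0.0018, 0.004, 0.001, 0], [0.0018, 0.005, 0.001, 0], [0.0018, 0.005, 0.001, 0]]]'

```text
time: 20.5
ee_pos: [0.5048, 0.186, 0.0957]
tcp_rot: [-90.0, -0.0, -5.8]
wrist_force: [0.7, 0.2, -1.4]
opening: 0.0574
```

>>> move_arm --deltas '[[[0, 0, 0, 0], [0, 0, 0, 0], [0, 0, 0, 0], [0, 0, 0, 0]]]' --claw 0.075

```text
time: 20.9
ee_pos: [0.5048, 0.1859, 0.0957]
tcp_rot: [-90.0, -0.0, -5.8]
wrist_force: [-0.5, 0.5, -0.1]
opening: 0.0749
```

>>> move_arm --deltas '[[[0, -0.03, 0, 0], [0, -0.07, 0, 0], [0, -0.11, 0, 0], [0, -0.15, 0, 0], [0, -0.19, 0, 0]]]'

```text
time: 21.4
ee_pos: [0.5045, 0.1858, 0.2873]
tcp_rot: [-90.0, -0.0, -5.8]
wrist_force: [0.6, -0.3, 0.3]
opening: 0.0748
```

Run:
```python
from h import *
from workcell import camera
o=camera("wrist");o["W"]=cloud(o)
print("med",near(o,.504,.186,.08,.115,.13),"base",near(o,.504,.186,.09,.07,.09))
f=H-.208*ey;print(f)
plan((.44,-.05,.30,-70),(.35,-.22,.31,-100),(f[0],f[1],.30,-85.7))
```

```text
med (np.int64(3799), (507.2, 185.5, 70.2, 55.8, -6.2), np.float64(0.123)) base (np.int64(1630), (459.4, 190.7, 63.7, 29.6, 84.1), np.float64(0.0809))
[ 0.52949558 -0.37341451]
t 21.4 at [0.5052 0.1861 0.294 ] [-89.8  -0.4  -5.8] F [-4.9 -0.9  3.9] open 0.075 q [ 20.   5.  17. 102.   0.  26.]
[-0.0205, -0.003, -0.1207, np.float64(32.1)] x 4
[0.0468, -0.003, -0.1132, np.float64(32.1)] x 5
   -> [ 0.44 -0.05  0.3 ] -70.0
[0.129, -0.01, -0.1427, np.float64(30.0)] x 6
   -> [ 0.35 -0.22  0.31] -100.0
[0.1199, 0.01, 0.2034, np.float64(-14.3)] x 6
   -> [ 0.529 -0.373  0.3  ] -85.7
```

Run:
```python
from h import *
f=H-.208*ey
plan((f[0],f[1],.305,-85.7),start=(.505,.186,.29,-5.8))
```

```text
[0.027, -0.005, -0.1847, 26.6] x 4
[0.1068, -0.005, -0.1531, 26.7] x 4
[0.1642, -0.005, -0.0887, 26.6] x 5
   -> [ 0.53  -0.373  0.305] -85.7
```

>>> move_arm --deltas '[[[0.027, -0.02, -0.185, 26.6], [0.027, -0.02, -0.185, 26.6], [0.027, -0.02, -0.185, 26.6], [0.027, -0.02, -0.185, 26.6], [0.027, -0.02, -0.185, 26.6]]]' --claw 0

```text
time: 21.95
ee_pos: [0.5129, -0.0047, 0.3062]
tcp_rot: [-90.0, -0.1, -32.7]
wrist_force: [-0.5, 0.5, 0.0]
opening: 0.0018
```

>>> move_arm --deltas '[[[0.107, 0, -0.153, 26.7], [0.107, 0, -0.153, 26.7], [0.107, 0, -0.153, 26.7], [0.107, 0, -0.153, 26.7], [0.107, 0, -0.153, 26.7]]]'

```text
time: 22.45
ee_pos: [0.5212, -0.1907, 0.3045]
tcp_rot: [-90.1, 0.0, -59.3]
wrist_force: [0.6, 0.0, -0.2]
opening: 0.0001
```

>>> move_arm --deltas '[[[0.164, 0.005, -0.089, 26.6], [0.164, 0.005, -0.089, 26.6], [0.164, 0.005, -0.089, 26.6], [0.164, 0.005, -0.089, 26.6], [0.164, 0.005, -0.089, 26.6]]]'

```text
time: 22.95
ee_pos: [0.5292, -0.3768, 0.298]
tcp_rot: [-90.1, 0.1, -85.9]
wrist_force: [1.0, 0.1, -0.9]
opening: -0.0
```

Run:
```python
from h import *
c=top("");hs=c["hsv"];W=c["W"]
red=((hs[...,0]<8)|(hs[...,0]>172))&(hs[...,1]>150)&(np.hypot(W[...,0]-.529,W[...,1]+.37)<.09)
print("far tab",red.sum(),rect(W[red][:,:2]) if red.sum()>5 else 0,W[red][:,2].min(initial=9),W[red][:,2].max(initial=0))
cv2.imwrite("pics/t5.png",cv2.resize(c["color"][100:340,200:500],None,fx=2.5,fy=2.5))
f=H-.208*ey;g=H-.226*ey;h=H-.232*ey
plan((f[0],f[1],.22,-85.7),(g[0],g[1],.17,-85.7),(h[0],h[1],.113,-85.7))
```

```text
far tab 859 (531.0, -379.0, 113.7, 99.2, -84.1) -0.0010468047014358106 0.5759853842385496
t 23.0 at [ 0.5293 -0.3748  0.2988] [-90.1   0.1 -85.8] F [-0.7 -0.5  0.2] open 0.0 q [-35.  23.  39. 106.   0.  50.]
[-0.0013, 0.0788, 0.0002, np.float64(-0.1)] x 3
   -> [ 0.529 -0.373  0.22 ] -85.7
[0.018, 0.05, 0.0, np.float64(0.0)] x 3
   -> [ 0.531 -0.391  0.17 ] -85.7
[0.006, 0.057, 0.0, np.float64(0.0)] x 3
   -> [ 0.531 -0.397  0.113] -85.7
```

View pics/t5.png

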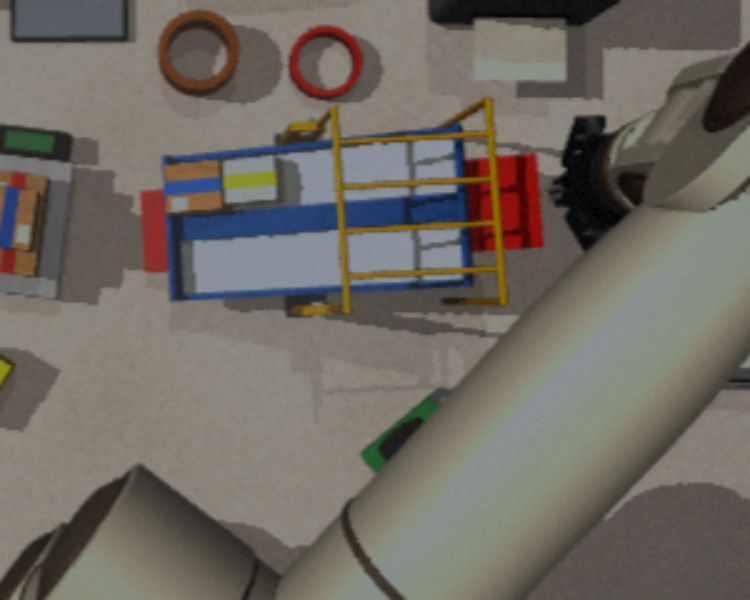

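>>> move_arm --deltas '[[[0, 0.04, 0, 0], [0, 0.079, 0, 0], [0.006, 0.09, 0, 0], [0.012, 0.105, 0, 0], [0.017, 0.12, 0, 0]]]'

```text
time: 23.5
ee_pos: [0.5314, -0.391, 0.1822]
tcp_rot: [-89.8, -0.1, -85.6]
wrist_force: [0.9, 2.0, 3.1]
opening: 0.0001
```

>>> move_arm --deltas '[[[0.003, 0.012, 0, 0], [0.005, 0.024, 0, 0], [0.006, 0.036, 0, 0], [0.007, 0.048, 0, 0], [0.008, 0.058, 0, 0]]]'

```text
time: 24.0
ee_pos: [0.5309, -0.3988, 0.1215]
tcp_rot: [-90.0, 0.0, -85.7]
wrist_force: [0.4, 0.5, 2.2]
opening: -0.0
```

```bash
cat >> h.py <<'E'
def tray(c):
    W=c["W"];P=W[c["range_z"]>0];d=P[:,:2]-H;X=d@ex;Y=d@ey
    # kerb-side far lane -x, floor only
    f=(abs(X+.047)<.02)&(Y>-.0)&(Y<.14)&(P[:,2]>.04)&(P[:,2]<.15)
    if f.sum()<30: return f.sum()
    k=np.polyfit(Y[f],P[f][:,2],1);return f.sum(),"tray angle",round(float(np.arctan(-k[0])),3),round(k[1],4)
E
python3 - <<'E'
from h import *
plan();print(tray(top("")))
E
```

```text
t 24.0 at [ 0.5309 -0.3988  0.1215] [-90.    0.  -85.7] F [0.4 0.5 2.2] open -0.0 q [-37.  20.  16.  86.   0.  49.]
(np.int64(681), 'tray angle', 0.025, np.float64(0.1141))
```

>>> move_arm --deltas '[[[0, 0.004, 0, 0], [0, 0.007, 0, 0], [0, 0.009, 0, 0], [0, 0.009, 0, 0]]]'

```text
time: 24.45
ee_pos: [0.531, -0.3988, 0.115]
tcp_rot: [-89.9, -0.1, -85.7]
wrist_force: [-3.2, 2.1, 8.4]
opening: -0.0004
```

>>> move_arm --deltas '[[[0, -0.01, 0, 0], [0, -0.03, 0, 0], [0, -0.08, 0, 0], [0, -0.13, 0, 0], [0, -0.18, 0, 0]]]'

```text
time: 24.95
ee_pos: [0.5305, -0.3984, 0.296]
tcp_rot: [-90.0, -0.0, -85.7]
wrist_force: [1.6, -0.1, 1.9]
opening: -0.0001
```

Run:
```python
from h import *
print(tray(top("")))
c=H+.09*ey
plan((*c,.28,-85.7))
```

```text
(np.int64(680), 'tray angle', 0.002, np.float64(0.1143))
t 25.0 at [ 0.5314 -0.399   0.3065] [-89.4  -0.5 -85.7] F [-1.7  0.6  6.9] open 0.0001 q [-37.  25.  43. 107.   0.  49.]
[-0.1618, 0.0132, 0.0, np.float64(-0.0)] x 4
[-0.1619, 0.0133, 0.0001, np.float64(-0.0)] x 5
   -> [ 0.507 -0.076  0.28 ] -85.7
```

>>> move_arm --deltas '[[[-0.162, 0, 0, 0], [-0.162, 0, 0, 0], [-0.162, 0, 0, 0], [-0.162, 0, 0, 0], [-0.162, 0, 0, 0]]]'

```text
time: 25.5
ee_pos: [0.5189, -0.2355, 0.2948]
tcp_rot: [-89.9, -0.0, -85.5]
wrist_force: [1.1, -0.3, 0.1]
opening: -0.0001
```

>>> move_arm --deltas '[[[-0.162, 0, 0, 0], [-0.162, 0, 0, 0], [-0.162, 0.02, 0, 0], [-0.162, 0.02, 0, 0], [-0.162, 0.02, 0, 0]]]' --claw 0.075

```text
time: 26.0
ee_pos: [0.5068, -0.075, 0.2731]
tcp_rot: [-90.0, 0.0, -85.6]
wrist_force: [0.9, -0.6, -0.2]
opening: 0.0727
```

```bash
cat >> h.py <<'E'
def look():
    from workcell import camera
    o=camera("wrist");o["W"]=cloud(o);return o
E
python3 - <<'E'
from h import *
o=look();print(tray(o))
m=H+.047*ex+.13*ey;w=H+.047*ex+.063*ey
r=near(o,*m,.06,.152,.165);print(r,near(o,*w,.06,.145,.1535))
x,y,_,_,a=r[1];x/=1e3;y/=1e3
plan((x,y,.22,-85.7),(x,y,.135,-85.7))
print(a)
E
```

```text
(np.int64(5778), 'tray angle', 0.0, np.float64(0.1158))
(np.int64(6157), (550.1, -33.4, 72.9, 56.6, -86.1), np.float64(0.158)) (np.int64(2944), (556.6, -100.0, 61.5, 48.4, -85.7), np.float64(0.152))
t 26.1 at [ 0.507  -0.0761  0.2735] [-90.   -0.  -85.7] F [-0.5 -0.2  0.1] open 0.075 q [ -9.   1.  11. 100.  -0.  77.]
[-0.0393, 0.0535, 0.0462, np.float64(0.0)] x 3
   -> [ 0.55  -0.033  0.22 ] -85.7
[-0.0, 0.085, 0.0, np.float64(0.0)] x 3
   -> [ 0.55  -0.033  0.135] -85.7
-86.1
```

>>> move_arm --deltas '[[[-0.039, 0.03, 0.046, 0], [-0.039, 0.053, 0.046, 0], [-0.039, 0.08, 0.046, 0], [-0.039, 0.11, 0.046, 0], [-0.039, 0.13, 0.046, 0]]]'

```text
time: 26.55
ee_pos: [0.5498, -0.0354, 0.1414]
tcp_rot: [-90.1, -0.0, -85.8]
wrist_force: [0.3, -0.1, 0.7]
opening: 0.0751
```

>>> move_arm --deltas '[[[0, 0.01, 0, 0], [0, 0.0135, 0, 0], [0, 0.0135, 0, 0]]]'

```text
time: 26.85
ee_pos: [0.55, -0.0343, 0.1305]
tcp_rot: [-90.0, -0.0, -85.8]
wrist_force: [-0.4, 0.4, -0.4]
opening: 0.0748
```

>>> move_arm --deltas '[[[0, 0, 0, 0], [0, 0, 0, 0], [0, 0, 0, 0], [0, 0, 0, 0], [0, 0, 0, 0]]]' --claw 0.04

```text
time: 27.35
ee_pos: [0.5501, -0.0335, 0.1307]
tcp_rot: [-89.9, -0.0, -85.7]
wrist_force: [1.8, -1.7, 3.0]
opening: 0.0574
```

>>> move_arm --deltas '[[[0, -0.03, 0, 0], [0, -0.06, 0, 0], [0, -0.09, 0, 0], [0, -0.12, 0, 0], [0, -0.12, 0, 0]]]'

```text
time: 27.85
ee_pos: [0.5504, -0.0331, 0.2539]
tcp_rot: [-89.7, -0.0, -85.7]
wrist_force: [-0.4, -0.1, -2.1]
opening: 0.0568
```

Run:
```python
from h import *
c=top("");print(tray(c),"stack",near(c,.505,.186,.08,.11,.14),near(c,.56,.18,.03,.07,.09))
plan((.505,.1858,.24,-5.8),(.505,.1858,.141,-5.8))
```

```text
(np.int64(114), 'tray angle', -0.021, np.float64(0.1137)) stack (np.int64(398), (506.7, 184.7, 63.6, 53.2, -6.0), np.float64(0.121)) (np.int64(63), (554.6, 181.8, 52.2, 10.8, 82.7), np.float64(0.0787))
t 27.9 at [ 0.5501 -0.0331  0.2515] [-89.9   0.  -85.7] F [ 0.8 -1.3 -1.9] open 0.0571 q [-3.  6. 13. 97.  0. 82.]
[-0.1108, 0.0057, -0.0143, np.float64(-39.9)] x 5
[-0.0942, 0.0058, 0.0602, np.float64(-40.0)] x 6
   -> [0.505 0.186 0.24 ] -5.8
[0.0, 0.099, -0.0, np.float64(0.0)] x 4
   -> [0.505 0.186 0.141] -5.8
```

>>> move_arm --deltas '[[[-0.022, 0, -0.003, -8], [-0.044, 0, -0.006, -16], [-0.066, 0, -0.009, -24], [-0.09, 0, -0.012, -32], [-0.111, 0, -0.014, -40]]]'

```text
time: 28.4
ee_pos: [0.5264, 0.0774, 0.2482]
tcp_rot: [-90.1, 0.1, -45.4]
wrist_force: [0.8, 0.1, -1.4]
opening: 0.057
```

>>> move_arm --deltas '[[[-0.02, 0, 0.012, -8], [-0.04, 0, 0.024, -16], [-0.06, 0, 0.036, -24], [-0.08, 0, 0.048, -32], [-0.094, 0, 0.06, -40]]]'

```text
time: 28.9
ee_pos: [0.5035, 0.1866, 0.2484]
tcp_rot: [-90.0, 0.2, -5.3]
wrist_force: [0.9, -0.1, -2.1]
opening: 0.0569
```

Run:
```python
from h import *
plan((.505,.1858,.142,-5.8))
```

```text
t 28.9 at [0.5035 0.1866 0.2484] [-90.    0.2  -5.3] F [ 0.9 -0.1 -2.1] open 0.0569 q [20.  4. 11. 97.  0. 26.]
[0.0016, 0.1064, -0.0007, np.float64(0.5)] x 4
   -> [0.505 0.186 0.142] -5.8
```

>>> move_arm --deltas '[[[0.001, 0.03, -0.001, 0.5], [0.001, 0.06, -0.001, 0.5], [0.001, 0.085, -0.001, 0.5], [0.001, 0.1, -0.001, 0.5], [0.001, 0.1, -0.001, 0.5]]]'

```text
time: 29.4
ee_pos: [0.504, 0.184, 0.147]
tcp_rot: [-90.1, 0.3, -6.2]
wrist_force: [-1.0, -0.7, -1.6]
opening: 0.0569
```

Run:
```python
from h import *
plan((.505,.1858,.1375,-5.8))
```

```text
t 29.4 at [0.504 0.184 0.147] [-90.1   0.3  -6.2] F [-1.  -0.7 -1.6] open 0.0569 q [20.  3. -2. 86.  0. 26.]
[0.0008, 0.0095, 0.0019, np.float64(-0.4)] x 2
   -> [0.505 0.186 0.137] -5.8
```

>>> move_arm --deltas '[[[0.001, 0.004, 0.002, -0.4], [0.001, 0.007, 0.002, -0.4], [0.001, 0.0095, 0.002, -0.4], [0.001, 0.0095, 0.002, -0.4]]]'

```text
time: 29.8
ee_pos: [0.5069, 0.1863, 0.1407]
tcp_rot: [-90.0, -0.0, -5.8]
wrist_force: [-0.1, -0.1, -1.4]
opening: 0.0571
```

>>> move_arm --deltas '[[[0, 0, 0, 0], [0, 0, 0, 0], [0, 0, 0, 0], [0, 0, 0, 0]]]' --claw 0.075

```text
time: 30.2
ee_pos: [0.5068, 0.1863, 0.1408]
tcp_rot: [-90.0, -0.0, -5.8]
wrist_force: [0.5, -0.4, 0.2]
opening: 0.0753
```

>>> move_arm --deltas '[[[0, -0.03, 0, 0], [0, -0.07, 0, 0], [0, -0.11, 0, 0], [0, -0.14, 0, 0], [0, -0.16, 0, 0]]]'

```text
time: 30.7
ee_pos: [0.5069, 0.1863, 0.3033]
tcp_rot: [-89.9, -0.1, -5.8]
wrist_force: [0.6, 0.7, -0.3]
opening: 0.0752
```

Run:
```python
from h import *
o=look();print("med2",near(o,.505,.186,.08,.155,.175),"base",near(o,.504,.186,.09,.07,.09))
c=H+.05*ey
plan((*c,.26,-85.7))
```

```text
med2 (np.int64(4559), (504.1, 186.1, 69.6, 56.1, -5.9), np.float64(0.165)) base (np.int64(1506), (459.4, 190.7, 63.5, 30.1, 85.0), np.float64(0.0809))
t 30.8 at [0.5072 0.1864 0.3056] [-89.9  -0.3  -5.8] F [-2.  -0.7  1.3] open 0.0751 q [ 20.   6.  19. 103.  -0.  26.]
[0.0168, 0.0228, -0.1504, np.float64(39.9)] x 5
[0.1092, 0.0228, -0.1046, np.float64(40.0)] x 6
   -> [ 0.51  -0.116  0.26 ] -85.7
```

Run:
```python
from h import *
plan((.5566,-.0995,.22,-85.7),(.5566,-.0995,.128,-85.7),start=(.507,.1864,.305,-5.8))
```

```text
[0.0391, 0.0425, -0.1397, 40.0] x 5
[0.1198, 0.0425, -0.0819, 39.9] x 6
   -> [ 0.557 -0.1    0.22 ] -85.7
[-0.0, 0.092, 0.0, 0.0] x 3
   -> [ 0.557 -0.1    0.128] -85.7
```

>>> move_arm --deltas '[[[0.039, 0, -0.14, 40], [0.039, 0, -0.14, 40], [0.039, 0.02, -0.14, 40], [0.039, 0.0425, -0.14, 40], [0.039, 0.0425, -0.14, 40]]]' --claw 0.068

```text
time: 31.25
ee_pos: [0.5307, 0.0413, 0.2547]
tcp_rot: [-90.2, 0.2, -46.3]
wrist_force: [-0.5, 0.7, 0.8]
opening: 0.0683
```

>>> move_arm --deltas '[[[0.12, 0.0425, -0.082, 40], [0.12, 0.0425, -0.082, 40], [0.12, 0.0425, -0.082, 40], [0.12, 0.0425, -0.082, 40], [0.12, 0.0425, -0.082, 40]]]'

```text
time: 31.75
ee_pos: [0.5559, -0.1019, 0.2142]
tcp_rot: [-90.1, 0.0, -86.3]
wrist_force: [0.1, 1.3, -0.6]
opening: 0.0679
```

Run:
```python
from h import *
o=look();r=near(o,.5566,-.0995,.05,.143,.16);print(tray(o),r)
plan((.5566,-.0995,.128,-85.7))
```

```text
(np.int64(9156), 'tray angle', 0.01, np.float64(0.1158)) (np.int64(6382), (556.9, -97.7, 64.6, 48.5, -85.5), np.float64(0.1514))
t 31.8 at [ 0.556  -0.1012  0.2147] [-90.1   0.  -86.5] F [ 0.2  0.3 -0.2] open 0.0677 q [-10.   7.  10.  93.   0.  76.]
[-0.0016, 0.0867, 0.0007, np.float64(-0.8)] x 3
   -> [ 0.557 -0.1    0.128] -85.7
```

>>> move_arm --deltas '[[[-0.003, 0.03, 0.001, -0.8], [-0.003, 0.055, 0.001, -0.8], [-0.003, 0.075, 0.001, -0.8], [-0.003, 0.086, 0.001, -0.8], [-0.003, 0.086, 0.001, -0.8]]]'

```text
time: 32.3
ee_pos: [0.5563, -0.0968, 0.1281]
tcp_rot: [-90.1, 0.0, -84.9]
wrist_force: [0.0, 0.6, 0.6]
opening: 0.068
```

>>> move_arm --deltas '[[[0, 0, 0, 0], [0, 0, 0, 0], [0, 0, 0, 0], [0, 0, 0, 0], [0, 0, 0, 0]]]' --claw 0.035

```text
time: 32.8
ee_pos: [0.5576, -0.0971, 0.1307]
tcp_rot: [-89.9, -0.0, -85.0]
wrist_force: [0.8, 1.3, 5.8]
opening: 0.0491
```

>>> move_arm --deltas '[[[0, -0.04, 0, 0], [0, -0.08, 0, 0], [0, -0.12, 0, 0], [0, -0.152, 0, 0], [0, -0.152, 0, 0]]]'

```text
time: 33.3
ee_pos: [0.558, -0.0973, 0.2863]
tcp_rot: [-89.6, -0.1, -85.0]
wrist_force: [0.6, -0.5, -0.6]
opening: 0.0487
```

Run:
```python
from h import *
c=top("");print(tray(c),"stack",near(c,.505,.186,.08,.15,.18))
plan((.5045,.186,.28,-5.8))
```

```text
(np.int64(90), 'tray angle', 0.061, np.float64(0.1206)) stack (np.int64(416), (504.4, 185.2, 64.6, 53.4, -6.3), np.float64(0.1633))
t 33.4 at [ 0.5578 -0.0973  0.2835] [-89.8  -0.1 -85. ] F [ 0.7 -0.3 -1.8] open 0.0492 q [-10.   9.  20. 101.  -0.  75.]
[-0.1434, 0.0018, -0.0142, np.float64(-39.6)] x 5
[-0.1196, 0.0017, 0.0805, np.float64(-39.6)] x 6
   -> [0.504 0.186 0.28 ] -5.8
```

>>> move_arm --deltas '[[[-0.03, 0, -0.003, -8], [-0.06, 0, -0.006, -16], [-0.09, 0, -0.009, -24], [-0.12, 0, -0.012, -32], [-0.143, 0, -0.014, -39.6]]]'

```text
time: 33.85
ee_pos: [0.5298, 0.0455, 0.2798]
tcp_rot: [-90.1, 0.1, -45.0]
wrist_force: [1.0, -0.3, -1.1]
opening: 0.049
```

>>> move_arm --deltas '[[[-0.024, 0, 0.016, -8], [-0.048, 0, 0.032, -16], [-0.072, 0, 0.048, -24], [-0.096, 0, 0.064, -32], [-0.12, 0, 0.08, -39.6]]]'

```text
time: 34.35
ee_pos: [0.5026, 0.1867, 0.2797]
tcp_rot: [-90.1, 0.1, -5.5]
wrist_force: [0.4, -0.5, -1.0]
opening: 0.0488
```

Run:
```python
from h import *
print(tray(top("")));plan((.5045,.186,.185,-5.8))
```

```text
(np.int64(679), 'tray angle', 0.017, np.float64(0.1145))
t 34.4 at [0.502  0.1899 0.2795] [-90.    0.2  -4.9] F [-0.6  1.8 -1.2] open 0.0486 q [ 21.   5.  15. 101.   0.  26.]
[0.0029, 0.0945, -0.0037, np.float64(0.9)] x 3
   -> [0.505 0.186 0.185] -5.8
```

>>> move_arm --deltas '[[[0.002, 0.03, -0.003, 0.9], [0.002, 0.06, -0.003, 0.9], [0.002, 0.08, -0.003, 0.9], [0.002, 0.09, -0.003, 0.9], [0.002, 0.09, -0.003, 0.9]]]'

```text
time: 34.9
ee_pos: [0.5041, 0.1822, 0.1894]
tcp_rot: [-90.1, 0.2, -6.7]
wrist_force: [-1.4, 0.7, -1.1]
opening: 0.0491
```

Run:
```python
from h import *
o=look();print("white top",near(o,.5045,.186,.06,.19,.225))
plan((.5045,.186,.181,-5.8))
```

```text
white top (np.int64(17242), (504.7, 181.9, 75.2, 65.4, 83.5), np.float64(0.2098))
t 35.0 at [0.5047 0.1824 0.191 ] [-90.    0.1  -6.7] F [-0.2 -0.4 -0.5] open 0.0491 q [20.  3.  3. 91. -0. 27.]
[-0.0006, 0.01, 0.0036, np.float64(-0.9)] x 2
   -> [0.504 0.186 0.181] -5.8
```

>>> move_arm --deltas '[[[0, 0.004, 0.0036, -0.9], [0, 0.007, 0.0036, -0.9], [0, 0.0095, 0.0036, -0.9], [0, 0.0095, 0.0036, -0.9]]]'

```text
time: 35.35
ee_pos: [0.5054, 0.1861, 0.1819]
tcp_rot: [-90.0, 0.0, -5.8]
wrist_force: [-0.6, 1.1, -1.2]
opening: 0.049
```

Run:
```python
from h import *
o=look();print("white top",near(o,.5045,.186,.03,.19,.225));plan()
```

```text
white top (np.int64(13278), (504.3, 184.9, 59.5, 55.9, -13.7), np.float64(0.2024))
t 35.4 at [0.5054 0.1862 0.1821] [-90.   -0.   -5.8] F [ 0.1 -0.1 -0.2] open 0.0488 q [20.  3.  2. 90. -0. 26.]
```

Touching height (top ≈ 0.201). Release, rise and check.

>>> move_arm --deltas '[[[0, 0, 0, 0], [0, 0, 0, 0], [0, 0, 0, 0], [0, 0, 0, 0]]]' --claw 0.068

```text
time: 35.8
ee_pos: [0.5055, 0.1861, 0.1821]
tcp_rot: [-90.0, -0.0, -5.8]
wrist_force: [0.2, -0.2, -0.0]
opening: 0.0682
```

>>> move_arm --deltas '[[[0, -0.03, 0, 0], [0, -0.06, 0, 0], [0, -0.1, 0, 0], [0, -0.135, 0, 0], [0, -0.135, 0, 0]]]'

```text
time: 36.3
ee_pos: [0.5062, 0.1864, 0.322]
tcp_rot: [-89.8, -0.4, -5.8]
wrist_force: [1.1, -1.2, -0.6]
opening: 0.0678
```

Run:
```python
from h import *
o=look();print("white",near(o,.5045,.186,.06,.19,.215),"base",near(o,.504,.186,.09,.07,.09))
cv2.imwrite("pics/w6.png",o["color"])
f=H-.226*ey
plan((f[0],f[1],.305,-85.7))
```

```text
white (np.int64(4045), (506.1, 185.9, 64.0, 48.1, -5.9), np.float64(0.2011)) base (np.int64(1376), (459.6, 190.6, 63.2, 28.8, 84.7), np.float64(0.081))
t 36.4 at [0.5061 0.1864 0.3194] [-89.9  -0.2  -5.8] F [ 0.4  0.6 -1. ] open 0.0679 q [ 20.   6.  22. 105.  -0.  26.]
[0.0277, 0.0048, -0.1908, np.float64(26.6)] x 5
[0.1101, 0.0048, -0.1582, np.float64(26.7)] x 5
[0.1695, 0.0048, -0.0918, np.float64(26.6)] x 6
   -> [ 0.531 -0.391  0.305] -85.7
```

View pics/w6.png

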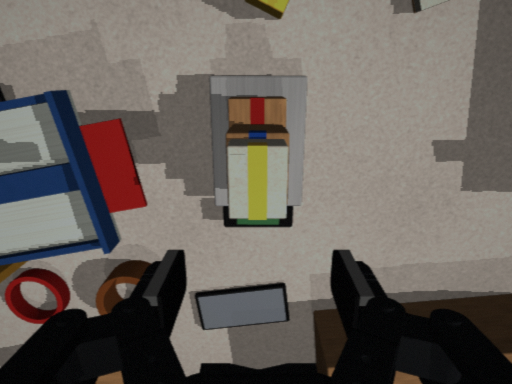

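The column stands straight on the scale (white at (258,180), blue and red beneath). Now a final push on the far tab so the empty tray is fully level.

>>> move_arm --deltas '[[[0.028, 0, -0.19, 26.6], [0.028, 0, -0.19, 26.6], [0.028, 0, -0.19, 26.6], [0.028, 0, -0.19, 26.6], [0.028, 0, -0.19, 26.6]]]' --claw 0

```text
time: 36.85
ee_pos: [0.5138, -0.0099, 0.3157]
tcp_rot: [-90.1, 0.1, -32.7]
wrist_force: [0.4, 0.8, 0.0]
opening: -0.0002
```

>>> move_arm --deltas '[[[0.11, 0, -0.158, 26.7], [0.11, 0, -0.158, 26.7], [0.11, 0, -0.158, 26.7], [0.11, 0, -0.158, 26.7], [0.11, 0, -0.158, 26.7]]]'

```text
time: 37.35
ee_pos: [0.522, -0.2019, 0.3147]
tcp_rot: [-90.1, 0.1, -59.4]
wrist_force: [0.5, -0.3, -0.0]
opening: -0.0
```

>>> move_arm --deltas '[[[0.17, 0.01, -0.092, 26.6], [0.17, 0.01, -0.092, 26.6], [0.17, 0.01, -0.092, 26.6], [0.17, 0.01, -0.092, 26.6], [0.17, 0.01, -0.092, 26.6]]]'

```text
time: 37.85
ee_pos: [0.5305, -0.3949, 0.3024]
tcp_rot: [-90.3, 0.2, -85.9]
wrist_force: [0.8, 0.3, -0.5]
opening: -0.0001
```

Run:
```python
from h import *
print(tray(top("")));f=H-.232*ey
plan((f[0],f[1],.30,-85.7),(f[0],f[1],.113,-85.7))
```

```text
(np.int64(686), 'tray angle', 0.015, np.float64(0.1142))
t 37.9 at [ 0.5307 -0.3927  0.3036] [-90.2   0.2 -85.8] F [ 0.7  1.3 -0.3] open 0.0001 q [-36.  25.  43. 108.   0.  49.]
[0.0047, 0.0036, 0.0002, np.float64(-0.1)] x 2
   -> [ 0.531 -0.397  0.3  ] -85.7
[0.0, 0.187, 0.0, np.float64(-0.0)] x 5
   -> [ 0.531 -0.397  0.113] -85.7
```

>>> move_arm --deltas '[[[0.005, 0.045, 0, 0], [0.005, 0.09, 0, 0], [0.005, 0.135, 0, 0], [0.005, 0.165, 0, 0], [0.005, 0.178, 0, 0]]]'

```text
time: 38.4
ee_pos: [0.5302, -0.3934, 0.1255]
tcp_rot: [-90.2, 0.2, -85.6]
wrist_force: [-0.8, 1.0, 1.0]
opening: 0.0001
```

>>> move_arm --deltas '[[[0, 0.004, 0, 0], [0, 0.008, 0, 0], [0, 0.012, 0, 0], [0, 0.012, 0, 0]]]'

```text
time: 38.8
ee_pos: [0.5315, -0.3964, 0.118]
tcp_rot: [-89.9, -0.1, -85.7]
wrist_force: [-0.0, 0.5, 0.3]
opening: -0.0
```

>>> move_arm --deltas '[[[0, -0.02, 0, 0], [0, -0.06, 0, 0], [0, -0.1, 0, 0], [0, -0.13, 0, 0], [0, -0.13, 0, 0]]]'

```text
time: 39.3
ee_pos: [0.532, -0.397, 0.2532]
tcp_rot: [-89.6, -0.3, -85.7]
wrist_force: [0.3, -0.5, 0.5]
opening: 0.0002
```

>>> move_arm --deltas '[[[0, 0, 0, 0], [0, 0, 0, 0], [0, 0, 0, 0]]]'

```text
time: 39.6
ee_pos: [0.5307, -0.396, 0.2457]
tcp_rot: [-90.1, 0.1, -85.7]
wrist_force: [0.0, -0.4, 0.6]
opening: -0.0001
```

Run:
```python
from h import *
c=top("");print(tray(c),"white",near(c,.505,.186,.05,.19,.215),"base",near(c,.504,.186,.09,.07,.09))
plan();cv2.imwrite("pics/t7.png",c["color"])
```

```text
(np.int64(676), 'tray angle', 0.011, np.float64(0.1141)) white (np.int64(338), (506.7, 184.5, 58.3, 45.1, -5.9), np.float64(0.1994)) base (np.int64(132), (457.4, 189.0, 59.0, 22.2, 88.0), np.float64(0.0795))
t 39.6 at [ 0.5307 -0.396   0.2458] [-90.1   0.1 -85.7] F [-0.3 -0.8 -1. ] open 0.0002 q [-37.  22.  32. 100.   0.  49.]
```

View pics/t7.png

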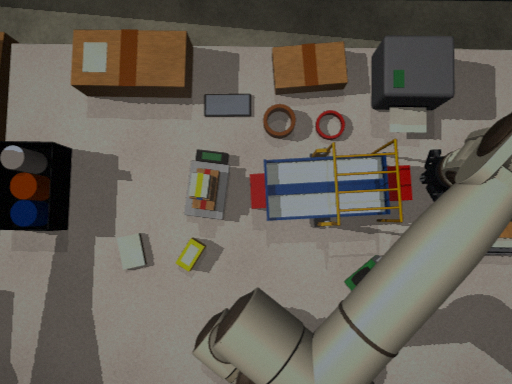

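Everything else is undisturbed; the tray reads 0.011 rad, and the last push stopped at z = 0.118, barely touching. One slightly deeper push.

>>> move_arm --deltas '[[[0, 0.045, 0, 0], [0, 0.09, 0, 0], [0, 0.12, 0, 0], [0, 0.13, 0, 0], [0, 0.134, 0, 0]]]'

```text
time: 40.15
ee_pos: [0.5303, -0.3957, 0.1149]
tcp_rot: [-90.0, -0.0, -85.7]
wrist_force: [-10.0, 7.7, 30.7]
opening: -0.0
```

>>> move_arm --deltas '[[[0, 0.001, 0, 0], [0, 0.001, 0, 0]]]'

```text
time: 40.35
ee_pos: [0.5309, -0.3962, 0.115]
tcp_rot: [-89.9, -0.1, -85.7]
wrist_force: [-4.4, 2.4, 13.3]
opening: -0.0002
```

>>> move_arm --deltas '[[[0, -0.02, 0, 0], [0, -0.06, 0, 0], [0, -0.1, 0, 0], [0, -0.13, 0, 0], [0, -0.13, 0, 0]]]'

```text
time: 40.85
ee_pos: [0.5318, -0.3968, 0.2478]
tcp_rot: [-89.7, -0.3, -85.7]
wrist_force: [1.0, -0.8, 0.6]
opening: -0.0
```

>>> move_arm --deltas '[[[0, 0, 0, 0], [0, 0, 0, 0], [0, 0, 0, 0]]]'

```text
time: 41.15
ee_pos: [0.5307, -0.3959, 0.2406]
tcp_rot: [-90.1, 0.1, -85.7]
wrist_force: [0.4, 0.3, 0.7]
opening: -0.0001
```

Run:
```python
from h import *
from workcell import job_done
c=top("");print(tray(c),"white",near(c,.505,.186,.05,.19,.215))
plan();print(job_done())
```

```text
(np.int64(681), 'tray angle', 0.0, np.float64(0.1144)) white (np.int64(353), (506.4, 184.7, 58.3, 44.5, -7.1), np.float64(0.199))
t 41.2 at [ 0.5307 -0.3959  0.2407] [-90.1   0.1 -85.7] F [-0.8  1.   0.1] open 0.0 q [-37.  22.  31. 100.   0.  49.]
the job is handed in; nothing more can be done
None
```

The job is handed in at 41 s of the 210 s allowed. The tray was tipped to its stop at 0.40 rad, and the three cartons in it (two blue, one white) slid to the pick-up end. They now stand on the red-taped carton on the scale, white on top.

- **Tray:** I pushed it back level after taking out the first blue carton. It drifted by about 0.015 rad while I picked the last two, so I pushed it again once empty. The last reading was 0.000 rad. That push peaked at about 31 N on the fingers.
- **Red-taped carton:** about 1 mm from the scale's centre, in line with its long side within 0.5°.
- **Carton centres:** lower blue 3.4 mm, upper blue 0.3 mm and white 2.3 mm from the red carton's centre, all within 1°.
- **Heights:** the tops read 81, 123, 165 and 201 mm, which fits flat stacking.
- **Other things:** the last overview picture showed the other items where they started; I judged this by eye and did not measure it. The arm was clear of everything.

- **Failed step:** pressing the first blue carton flat on the table while gripped did not work. It stayed pitched under 23 N, so I released it there; it settled flat and I picked it up again.
- **Disagreement in readings:** the top camera reads heights about 2 mm lower than the wrist camera. Its last reading of the white carton's angle was -7.1°, against -5.9° from the wrist camera, and both are within tolerance. I did not re-measure the lower cartons after the white one was placed, beyond looking at two pictures.

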